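# Screen glazed tiles for lead at the customs counter

## Robot

A 6-joint arm with a two-finger parallel gripper is mounted at the origin on the work surface. World frame = base frame: x ahead of the robot, y to its left, z up, the work surface at z = 0. Lengths are in m, angles in rad, forces in N, time in s.
With the tool pointing down it reaches from about 0.275 to 0.85 m from the base axis. Payload 5.2 kg.
Tool frame: the origin (TCP) lies on the front face of the gripper's body, between the roots of the fingers; the fingertips stand ctrl.tips_ahead ahead of it and the grasp point (between the pads) lies 54 mm ahead of it (ctrl.tips_ahead is the distance from the TCP to the fingertips, in m); z points along the fingers, y is the line along which they close (so a half turn about z gives the same grasp; the last joint's range is limited). The gripper opens to 85 mm and grips with 20 to 120 N. Pads are 22 mm wide; open, the fingers measure 114 mm over their backs; the gripper's body (76 mm by 85 mm) begins 54 mm behind the grasp point. The pads swing forward as they close: fully open they stand 13 mm farther back than shut.
Start: joints at [-1.405, 0.259, 1.535, -0, 1.348, -0.203], TCP at [0.198, -0.513, 0.304] pointing down, gripper open.
Joint ranges: [-3.14, 3.14], [-0.91, 2.08], [0.19, 2.58], [-1.22, 4.36], [0.22, 2.71], [-3.12, 3.12]. Speed limits (rad/s): [2.57, 2.57, 3.14, 3.14, 3.14, 3.14].

## Interface

Orientations are given as a unit quaternion [w, x, y, z].
In Python, from rig import ctrl gives the robot as it stands.
- The arm moves only by the tool play_rows, never from a script. Its argument "series" is a list of rows, each a list of 4 numbers: the shift along the world's x, y, z each as a share of 300 mm, from -1 to 1, then the turn about the world's z as a share of 8 degrees, from -1 to 1. A call has 1 to 10 rows; each row shifts and turns the commanded pose from where the row before left it; what a row does not reach is not made up. A row lasts 1/10 s, in which the tool goes at most 50 mm and 8.59 degrees, less where a joint would pass 70% of its speed; a pose out of reach is approached as far as the arm can. A call with a number of a shift or a turn outside -1 to 1 is refused whole. A call with a gripper value outside its range is refused whole. "grip" is the gripper command: -1 is shut, 1 is fully open, values between are in proportion, set as the call begins (left out, the last holds). The fingers move at their own pace and stop on an object; "force" is the grip in N (left out, the last holds). Time passes only in rows, so rows that do not move let the fingers close. It gives the time, the measured TCP pose, the force, the opening and the grip force at its end, in the units of the state.
- ctrl.observe(): the state, without advancing time (a new reading comes with each control period).
- ctrl.read_camera(name): name is "side" or "top" or "wrist"; returns (picture, depth): 384x512x3 uint8, blue, green, red; 384x512 float32, m along the optical axis (not along the pixel's ray), 0 where there is no reading.
- ctrl.camera_info(name): a dict with "camera_matrix" (3x3 intrinsics, pixels), "R" (3x3) and "t" (3): a world point X has camera coordinates R X + t; the wrist camera has in their place "hand_eye" (4x4, takes a point from camera to tool coordinates, whose origin is the TCP and whose axes are the flange's). Camera axes: x right, y down, z forward; pixel columns grow to the right and rows downward; lengths in m; the calibration is good to about 2 mm. A picture is of the moment at which its call begins: read the wrist's pose just before it. camera_info takes no time and is no camera call.
- ctrl.hand_in(): hands the job in; it is judged then, once.
The state is a dict: "time": time; "joints": joint angles; "dq": joint speeds; "joint_efforts": joint torques, N m; "tcp_pos": TCP position; "tcp_rot": TCP orientation; "ft_force": force on the tool from outside, world axes, zero at the start; "wrist_torque": the same for the moment, N m; "width": finger opening in m; "grasp_force": force on a finger pad.
Only numpy, scipy, OpenCV 4.12 (cv2) and the standard library are available. Lean on these libraries where they do the work, as an engineer would, in place of code of your own. Each camera call takes 0.05 s, during which the arm holds its last target. There are 200 camera calls.

## Task

The sample tiles on the counter lie glaze-down: lay them on the level loading leaf of the turn-over tray and tip the tray right over, using its red crank, so that they tumble glaze-up; turn them only with the tray, never in the gripper. Lay every tile flat and glaze-up, none stacked, in the blue pan while it is still at its loading position, then slide the pan, without lifting it, into the yellow ring under the analyser, and swing the tray back to its home stop. Leave the lantern, cowbell, whistle and spinning top alone.

Things in the scene. Friction and masses are not known exactly. Their poses are not given: they have to be found in the camera images.
- tile1: glazed clay sample tile, 40 x 40 x 8 mm, 27 g (2 or 3 tiles are present; an absent one reads None from the start). Origin in its middle; z points out of the bare terracotta back, so z up = glaze down (as at the start) and z down = glaze up (white with blue and yellow dots); x and y run parallel to its edges
- tile2: glazed clay sample tile, 40 x 40 x 8 mm, 27 g (2 or 3 tiles are present; an absent one reads None from the start). Origin in its middle; z points out of the bare terracotta back, so z up = glaze down (as at the start) and z down = glaze up (white with blue and yellow dots); x and y run parallel to its edges
- tile3: glazed clay sample tile, 40 x 40 x 8 mm, 27 g (2 or 3 tiles are present; an absent one reads None from the start). Origin in its middle; z points out of the bare terracotta back, so z up = glaze down (as at the start) and z down = glaze up (white with blue and yellow dots); x and y run parallel to its edges
- stand: grey fixed stand of the turn-over tray, base plate 110 (x) x 290 (y) x 6 mm, two end uprights 50 mm high. Origin on the counter under the middle of the pivot; x points away from the robot (yaw varies a little), y along the pivot
- pivot (a point): middle of the tray's pivot line, 45 mm above the counter; fixed, axes as the stand's
- tip (a joint): turn-over tray angle (rad). 0 = home stop: loading leaf level beyond the pivot, crank away from the robot (starts at 0 to 0.6). Growing: loading leaf rises, crank swings over towards the robot. 1.57: receiving leaf level. Tiles, standing on edge in the corner by then, topple onto it only at 1.75 to 1.95; far stop 1.97. Stiff pivot (0.35 N m) stays put: tip to the stop, return to 1.57 to unload
- leaf_a (a point): middle of the loading leaf's face. Tray: aluminium trough 260 mm long (y), two leaves at a right angle, each 56 mm deep with a 6 mm lip along its outer edge, open at the ends. Axes turn with the tray, equal the stand's at tip 0 (z out of this face); it is then 34 mm beyond the pivot, 51 mm above the counter. Takes three tiles in a row along y at -70, 0, +70 mm, edges parallel to y
- leaf_b (a point): middle of the receiving leaf's working face; axes turn with the tray, as leaf_a's (x out of this face). At tip 1.57 it lies level, 34 mm on the robot's side of the pivot, face 51 mm above the counter
- crank_grip (a point): middle of the red round crank grip (14 mm thick, 56 mm long, along y) at the tray's right (-y) end, 205 mm from its middle, 75 mm from the pivot line; leans 45 degrees from upright away from the robot at tip 0, upright at 0.785, 68 degrees towards the robot at 1.97. Pinch from above, fingers closing along x; it turns in the fingers, so the gripper can stay pointing down
- pan: round blue steel sample pan, 180 mm across, rim 16 mm high, floor 4 mm thick and 168 mm across inside, 350 g, standing loose on the counter. Origin at the centre of its underside; a straight handle points along its -x (towards the robot)
- pan_floor (a point): centre of the pan's inner floor
- pan_grip (a point): a point of the pan's handle, 130 mm from the pan's centre, 22 mm above the counter; the handle there is a bar 14 mm wide (pan's y) and 16 mm high, running along the pan's x from 90 to 187 mm out
- load_ring: yellow ring painted on the counter, 198 mm across, the loading position where the pan starts; origin at its centre
- analyser: fixed analyser with a yellow 198 mm ring painted under it; origin at the ring's centre on the counter, x away from the robot. Black nose (52 mm wide) over the ring's centre, 72 mm above the counter; head 66 mm wide (y), from 8 mm on the robot's side of the centre to 148 mm beyond, 112 to 178 mm high; base plate and column begin 110 mm beyond the centre
- lantern: pierced tin lantern, 104 mm across, 244 mm high, to be left alone; origin under its centre
- cowbell: four-sided copper cowbell, about 70 mm across its mouth, 105 mm high, to be left alone; origin under its centre
- whistle: ochre clay bird whistle, 56 mm across, 66 mm high, to be left alone; origin under its centre
- top: wooden spinning top with red stripes standing on its head, 60 mm across, 70 mm high, to be left alone; origin under its centre
Not all that is in view belongs to the job. Leave any pink look-alike of the tile2 alone. What is shaped like the tile3 but pink is not meant.

How it is judged:
On the way, in this order (a step that is already met when the one before it is completed fails the run):
1. the tray stands at its home stop with every tile that is still glaze-down lying flat on the loading leaf (value of joint tip below 0.12 rad and ((angle between tile1's own z axis and vertical below 0.3 rad and x of tile1 in the frame of leaf_a between -0.03 and 0.03 m and y of tile1 in the frame of leaf_a between -0.125 and 0.125 m and z of tile1 in the frame of leaf_a between 0 and 0.009 m) or angle between tile1's own z axis and vertical above 2.85 rad) and ((angle between tile2's own z axis and vertical below 0.3 rad and x of tile2 in the frame of leaf_a between -0.03 and 0.03 m and y of tile2 in the frame of leaf_a between -0.125 and 0.125 m and z of tile2 in the frame of leaf_a between 0 and 0.009 m) or angle between tile2's own z axis and vertical above 2.85 rad) and ((angle between tile3's own z axis and vertical below 0.3 rad and x of tile3 in the frame of leaf_a between -0.03 and 0.03 m and y of tile3 in the frame of leaf_a between -0.125 and 0.125 m and z of tile3 in the frame of leaf_a between 0 and 0.009 m) or angle between tile3's own z axis and vertical above 2.85 rad)), for 0.2 s.
2. every tile lies glaze-up (angle between each of tile1, tile2, tile3's own z axis and vertical above 2.85 rad), for 0.2 s.
3. every tile lies glaze-up on the floor of the pan, the pan still at the loading position (more than 100 mm from the centre of the analyser's ring) (all of step 2 and horizontal distance between each of tile1, tile2, tile3 and pan_floor below 0.075 m and height (world z) of each of tile1, tile2, tile3 below 0.013 m and horizontal distance between pan and analyser above 0.1 m), for 0.2 s.
At the end, for the whole second after the job is handed in: every tile lies glaze-up (within 0.29 rad of flat) on the pan's floor, not stacked, its middle within 75 mm of the pan's centre; the pan stands at rest on the counter with its centre within 15 mm of the centre of the analyser's ring; the turn-over tray is back home (tip below 0.12 rad) (all of step 2 and horizontal distance between each of tile1, tile2, tile3 and pan_floor below 0.075 m and height (world z) of each of tile1, tile2, tile3 below 0.013 m and horizontal distance between pan and analyser below 0.015 m and value of joint tip below 0.12 rad and linear speed of each of pan, tile1, tile2, tile3 below 0.02 m/s and height (world z) of pan below 0.004 m); the robot touches nothing.
It fails at once if a tile is turned over in the gripper ((contact force between the fingers and tile1 above 2.5 N and angle between tile1's own z axis and vertical between 1.1 and 2.04 rad) or (contact force between the fingers and tile2 above 2.5 N and angle between tile2's own z axis and vertical between 1.1 and 2.04 rad) or (contact force between the fingers and tile3 above 2.5 N and angle between tile3's own z axis and vertical between 1.1 and 2.04 rad)).
It fails at once if the pan is lifted or tipped (12 mm, 0.2 rad) (height (world z) of pan above 0.012 m or angle between pan's own z axis and vertical above 0.2 rad).
It fails at once if the lantern, cowbell, whistle or spinning top is disturbed (moved over 30 mm or toppled) (distance of any of lantern, cowbell, whistle, top from where it was at the start of the episode above 0.03 m or angle between any of lantern, cowbell, whistle, top's own z axis and vertical above 0.5 rad).
Of tile1, tile2, tile3 only 2 to 3 are there at a start; the rules pass over those that are not, and their reading is None.
At some moment in a run one of tile1, tile2, tile3, pan may be knocked a few centimetres aside while the robot is not near it.
It also fails if it takes over 210 s, if anything falls off the work surface, if the arm or the gripper's body presses on something with over 40 N, if the wrist force passes 120 N, or if a joint passes its speed limit or range.

## Working session

There is one attempt and no reset: what is moved stays moved. The work goes in short steps, Python scripts to look and compute and a tool call to move; the robot and the scene stay as the last step left them, time stands still between calls to the robot, and variables do not carry over. Pictures are saved under pics/ and viewed, at most 15 in all, crops included, and the job is handed in when it is done.

Besides the shell and the picture viewer there is one more tool, called after "Call:" as name([rows], argument=value, ...), one row to a line, values as JSON. play_rows: Moves the arm, as the interface text tells. Shift numbers are shares of 300 mm and turn numbers shares of 8 degrees, none past 1 either way. Its arguments: {"type":"object","properties":{"series":{"type":"array"},"grip":{"type":"number"},"force":{"type":"number"}},"required":["series"]}

```bash
mkdir -p pics; ls; cat > h.py <<'E'
import numpy as np, cv2
from rig import ctrl
from scipy.spatial.transform import Rotation as Ro
def shot(n,f):
    s=ctrl.observe(); p,d=ctrl.read_camera(n); np.savez('pics/'+f+'.npz',p=p,d=d,pos=s['tcp_pos'],rot=s['tcp_rot']); cv2.imwrite('pics/'+f+'.png',p); return p,d
def world(n,f,u,v,z=None):
    Z=np.load('pics/'+f+'.npz'); i=ctrl.camera_info(n); K=np.array(i['camera_matrix']); r=np.linalg.inv(K)@[u,v,1]
    if n=='wrist':
        H=np.array(i['hand_eye']); q=Z['rot']; T=np.eye(4); T[:3,:3]=Ro.from_quat([q[1],q[2],q[3],q[0]]).as_matrix(); T[:3,3]=Z['pos']; T=T@H; A,o=T[:3,:3],T[:3,3]
    else:
        R=np.array(i['R']); A=R.T; o=-R.T@np.array(i['t'])
    D=A@r
    k=(z-o[2])/D[2] if z is not None else np.median(Z['d'][int(v)-1:int(v)+2,int(u)-1:int(u)+2])
    return (o+k*D).round(4)
E
python3 - <<'E'
from h import *
print(ctrl.observe(), ctrl.tips_ahead)
for n in('top','side'): shot(n,n+'0')
for n in('top','side','wrist'): print(ctrl.camera_info(n))
E
```

```text
pics
{'time': 0.0, 'joints': array([-1.40479925e+00,  2.59354556e-01,  1.53613914e+00,  1.63622846e-05,
        1.34801389e+00, -2.02819771e-01]), 'dq': array([-0.00047804, -0.00076647,  0.00071112, -0.00044458,  0.0017595 ,
       -0.0002636 ]), 'joint_efforts': array([-7.37106639e-04, -4.46025932e+01, -2.90569854e+01, -2.04330622e-04,
        1.16118713e-02, -5.31018131e-06]), 'tcp_pos': array([ 0.19822641, -0.51258337,  0.30304587]), 'tcp_rot': array([-9.57156036e-04,  9.83044779e-01,  1.83363152e-01,  2.56030978e-05]), 'ft_force': array([ 0.04237305,  0.43343576, -0.06470553]), 'wrist_torque': array([ 0.01241638, -0.03706719, -0.01304857]), 'grasp_force': 0.0, 'width': 0.08559520736198273} 0.0726
{'camera_matrix': array([[432.28188934,   0.        , 261.68427566],
       [  0.        , 432.28188934, 188.8565414 ],
       [  0.        ,   0.        ,   1.        ]]), 'R': array([[ 0.04575035, -0.99893646,  0.00573164],
       [-0.97690947, -0.04593876, -0.20865647],
       [ 0.20869786,  0.00394682, -0.9779722 ]]), 't': array([-0.08016875,  0.6145981 ,  1.47561284])}
{'camera_matr
[... 187 characters left out ...]
0.28826798, -0.00798712],
       [-0.19789327,  0.67696804, -0.70890939],
       [ 0.20976291, -0.67721181, -0.70525434]]), 't': array([0.54345597, 0.20036283, 1.04663065])}
{'camera_matrix': array([[302.164871  ,   0.        , 253.78397993],
       [  0.        , 302.164871  , 193.36015313],
       [  0.        ,   0.        ,   1.        ]]), 'hand_eye': array([[ 4.73587562e-04, -9.61652762e-01, -2.74269468e-01,
         7.04799222e-02],
       [ 9.99999751e-01,  3.11768881e-04,  6.33588712e-04,
        -7.10958788e-04],
       [-5.23783649e-04, -2.74269700e-01,  9.61652670e-01,
        -6.95067049e-02],
       [ 0.00000000e+00,  0.00000000e+00,  0.00000000e+00,
         1.00000000e+00]])}
```

```bash
python3 - <<'E'
import cv2
cv2.imwrite('pics/top0b.png',cv2.resize(cv2.imread('pics/top0.png'),(800,600),interpolation=2))
E
```

```text
(no output)
```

View pics/top0b.png

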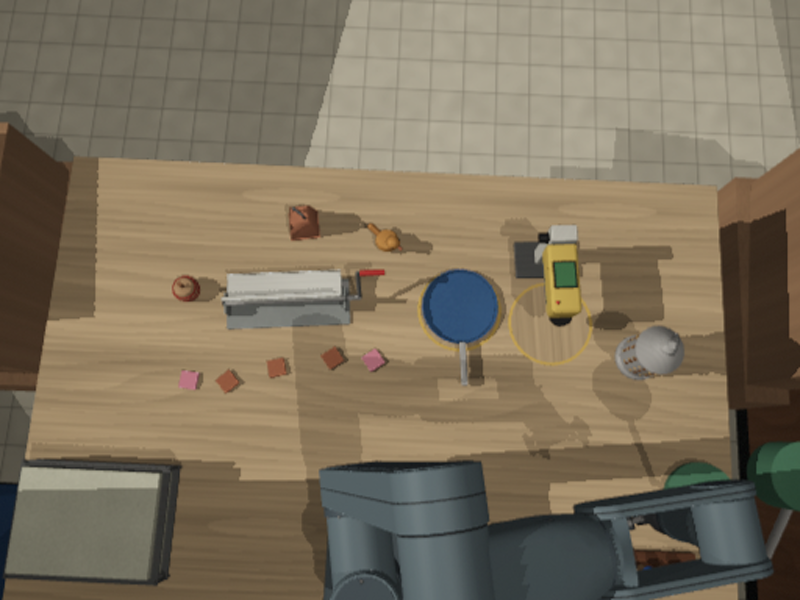

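View pics/side0.png

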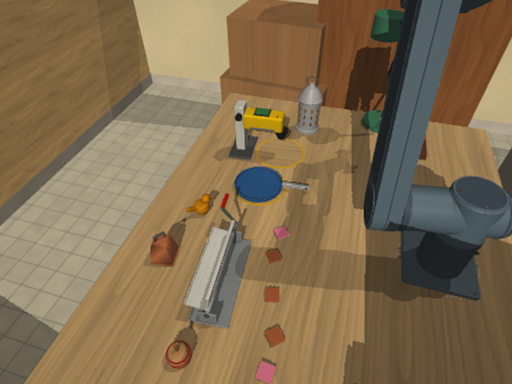

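Top view (800x600): pink squares at (188,380) and (373,359) are the look-alikes. Terracotta squares at (228,381), (277,367) and (333,357) fit the tiles. The tray is at (285,285), with the red crank grip at (372,272). The pan is at (460,306), with its handle towards (464,380), and the analyser ring is at (550,323). I'll confirm with an enlarged crop.

```bash
python3 - <<'E'
from h import *
p=cv2.imread('pics/top0.png')[165:257,105:255]
cv2.imwrite('pics/c1.png',cv2.resize(p,None,fx=5.3,fy=5.3,interpolation=cv2.INTER_CUBIC))
im=cv2.imread('pics/top0.png'); hsv=cv2.cvtColor(im,cv2.COLOR_BGR2HSV)
m=((hsv[...,0]<12)|(hsv[...,0]>168))&(hsv[...,1]>110)
m[:215]=0;m[260:]=0;m[:,:105]=0;m[:,250:]=0
n,l,st,c=cv2.connectedComponentsWithStats(m.astype('uint8'))
for i in range(1,n):
    if st[i,4]>40:
        pts=np.argwhere(l==i)[:,::-1].astype(np.float32)
        w=np.array([world('top','top0',u,v,.008)[:2] for u,v in pts],np.float32)
        print(c[i].round(1),st[i,4],hsv[l==i].mean(0).round(),world('top','top0',*c[i]),w.mean(0),cv2.minAreaRect(w*1000))
b=(hsv[...,0]>100)&(hsv[...,0]<118)&(hsv[...,1]>150); b[:150]=0;b[230:]=0;b[:,:250]=0;b[:,330:]=0
pts=np.argwhere(b)[:,::-1].astype(np.float32); print('pan',cv2.minEnclosingCircle(pts))
for t,u,v,z in[('pan',294.5,196,.004),('handle',297,243,.022),('handle2',296,222,.022),('ring',352,206.7,0),('crank',238,174,None),('crankL',231,174.5,None),('crankR',245,174,None),('leafaL',150,180,None),('leafaR',215,180,None)]: print(t,world('top','top0',u,v,z))
E
```

```text
[212.4 228.6] 115 [  9. 146. 122.] [0.4744 0.1205 0.006 ] [0.4741853  0.12031392] ((473.96282958984375, 120.16058349609375), (38.775394439697266, 37.85523223876953), 37.04246139526367)
[176.5 234.9] 119 [ 10. 143. 144.] [0.4456 0.2484 0.0069] [0.4454647  0.24813192] ((445.53997802734375, 248.36331176757812), (39.172183990478516, 38.598140716552734), 16.1987247467041)
[145.2 243.6] 118 [  9. 144. 143.] [0.4093 0.3589 0.0037] [0.40902036 0.35773215] ((409.0625, 357.81878662109375), (40.05013656616211, 37.70832443237305), 41.68541717529297)
pan ((292.5, 195.5), 22.505653381347656)
pan [ 0.6094 -0.1738  0.004 ]
handle [ 0.4352 -0.1865  0.022 ]
handle2 [ 0.5105 -0.1807  0.022 ]
ring [ 0.5799 -0.3873  0.    ]
crank [0.6564 0.0329 0.1126]
crankL [0.6535 0.0571 0.1124]
crankR [0.6586 0.0088 0.1082]
leafaL [0.6325 0.3502 0.0592]
leafaR [0.6444 0.1179 0.0552]
```

View pics/c1.png

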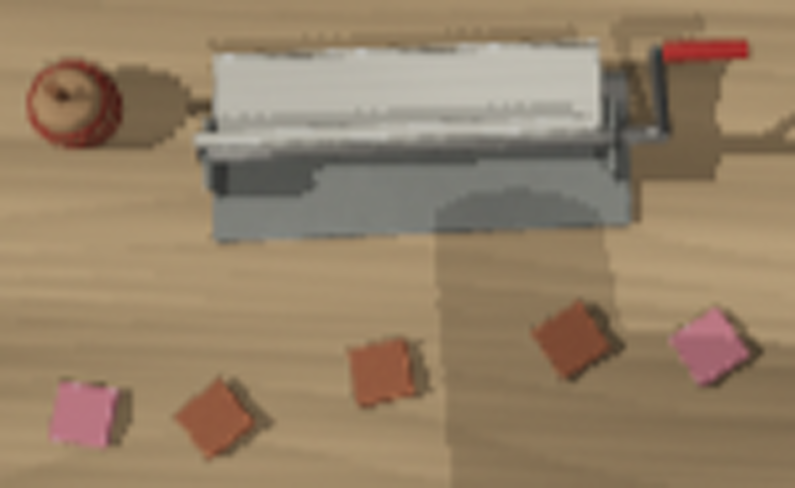

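The crop confirms it: three terracotta tiles at crop pixels (215,418), (383,372) and (573,341), and pink look-alikes at (85,413) and (711,347). Next I'll fit the tray pose.

```bash
python3 - <<'E'
from h import *
P=np.array([world('top','top0',u,v) for v in range(177,187) for u in range(149,215,2)])
A=np.c_[P[:,:2],np.ones(len(P))]; c=np.linalg.lstsq(A,P[:,2],rcond=None)[0]; r=P[:,2]-A@c
k=abs(r)<.004; c=np.linalg.lstsq(A[k],P[k,2],rcond=None)[0]; print(c,k.sum(),(P[k,2]-A[k]@c).std(), 'slope',np.arctan(np.hypot(*c[:2])), P[:,0].min(),P[:,0].max())
for v in range(172,194): print(v,world('top','top0',160,v),world('top','top0',205,v))
# stand base plate near edge in top0: rows
for u,v in[(146,210),(223.5,207.2)]: print('base near corners',world('top','top0',u,v,.006))
hsv=cv2.cvtColor(cv2.imread('pics/top0.png'),cv2.COLOR_BGR2HSV)
m=((hsv[...,0]<8)|(hsv[...,0]>172))&(hsv[...,1]>170); m[:165]=0;m[185:]=0;m[:,:220]=0;m[:,255:]=0
q=np.argwhere(m)[:,::-1]; w=np.array([world('top','top0',u,v) for u,v in q]);print(len(q),np.median(w,0),w[:,:].min(0),w.max(0))
w=np.array([world('top','top0',u,v,.107) for u,v in q]);print(w.mean(0),cv2.minAreaRect((w[:,:2]*1000).astype(np.float32)))
E
```

```text
[ 0.20163689  0.01486505 -0.07454459] 327 0.0013333847154343346 slope 0.1994947554281721 0.6118 0.654
172 [ 0.6786  0.3324 -0.0022] [ 0.6863  0.1639 -0.0011]
173 [6.742e-01 3.315e-01 3.000e-04] [0.6664 0.1544 0.0645]
174 [0.6702 0.331  0.0009] [0.6629 0.1542 0.0637]
175 [0.6527 0.3162 0.0591] [0.66   0.1544 0.0603]
176 [0.6489 0.3158 0.0595] [0.6565 0.1543 0.0594]
177 [0.6452 0.3154 0.0597] [0.6528 0.154  0.0594]
178 [0.6417 0.3152 0.0589] [0.649  0.1536 0.0602]
179 [0.6376 0.3144 0.0607] [0.6455 0.1535 0.0593]
180 [0.6345 0.3148 0.0579] [0.6421 0.1534 0.058 ]
181 [0.631  0.3145 0.0573] [0.6387 0.1533 0.0569]
182 [0.6279 0.3149 0.0544] [0.6354 0.1533 0.0552]
183 [0.6239 0.3141 0.0561] [0.6316 0.153  0.0554]
184 [0.6203 0.3139 0.0556] [0.6282 0.1529 0.0542]
185 [0.6169 0.3138 0.0546] [0.6247 0.1527 0.0537]
186 [0.6136 0.3139 0.0529] [0.621  0.1524 0.0537]
187 [0.6103 0.3139 0.0512] [0.606  0.1447 0.1072]
188 [0.6063 0.3132 0.0527] [0.6025 0.1445 0.1069]
189 [0.5914 0.2993 0.1084] [0.5992 0.1444 0.1057]
190 [0.5879 0.299  0.1084] [0.6071 0.1518 0.0502]
191 [0.585  0.2994 0.1053] [0.604  0.152  0.0472]
192 [0.5923 0.3126 0.0496] [0.601  0.1521 0.044 ]
193 [0.5891 0.3129 0.0471] [0.6039 0.1564 0.0105]
base near corners [0.5313 0.368  0.006 ]
base near corners [0.5549 0.0854 0.006 ]
45 [0.6562 0.0329 0.1105] [0.6525 0.0088 0.0044] [0.6805 0.0609 0.1141]
[0.65752667 0.03343333 0.107     ] ((657.6887817382812, 34.935184478759766), (7.277504920959473, 52.38350296020508), 2.726310968399048)
```

Three real tiles, and the tray is at tip ≈0.2 with yaw ≈0.08. The crank grip is near (0.657, 0.033, 0.107). I'll go above it first.

Call:
play_rows([
  [0.0765,0.091,0,0.46],
  [0.0765,0.091,0,0.46],
  [0.0765,0.091,0,0.46],
  [0.0765,0.091,0,0.46],
  [0.0765,0.091,0,0.46],
  [0.0765,0.091,0,0.46],
  [0.0765,0.091,0,0.46],
  [0.0765,0.091,0,0.46],
  [0.0765,0.091,0,0.46],
  [0.0765,0.091,0,0.46],
], grip=1)

```text
time: 1.1
tcp_pos: [0.4284, -0.2386, 0.3036]
tcp_rot: [-0.0, 0.874, 0.485, -0.0]
ft_force: [0.9, -1.0, -0.5]
width: 0.0854
grasp_force: 0.0
```

Call:
play_rows([
  [0.0765,0.091,0,0.46],
  [0.0765,0.091,0,0.46],
  [0.0765,0.091,0,0.46],
  [0.0765,0.091,0,0.46],
  [0.0765,0.091,0,0.46],
  [0.0765,0.091,0,0.46],
  [0.0765,0.091,0,0.46],
  [0.0765,0.091,0,0.46],
  [0.0765,0.091,0,0.46],
  [0.0765,0.091,0,0.46],
])

```text
time: 2.1
tcp_pos: [0.6579, 0.0343, 0.3033]
tcp_rot: [-0.0, 0.676, 0.737, -0.0]
ft_force: [0.8, -0.9, 0.8]
width: 0.0854
grasp_force: 0.0
```

Call:
play_rows([
  [0,0,-0.1,0],
  [0,0,-0.1,0],
  [0,0,0,0],
  [0,0,0,0],
])

```text
time: 2.5
tcp_pos: [0.657, 0.033, 0.2435]
tcp_rot: [-0.001, 0.677, 0.736, -0.001]
ft_force: [0.3, -0.0, 0.3]
width: 0.0851
grasp_force: 0.0
```

```bash
python3 - <<'E'
from h import *
shot('wrist','w1'); s=ctrl.observe(); print(s['tcp_pos'],s['tcp_rot'],s['joints'],ctrl.tips_ahead)
E
```

```text
[0.65769646 0.03273255 0.24495011] [3.84275737e-04 6.77421564e-01 7.35594866e-01 2.65081260e-04] [-1.19326758e-01  4.91433475e-01  1.33593296e+00 -2.03356517e-05
  1.31329275e+00 -2.01614288e-01] 0.0726
```

View pics/w1.png

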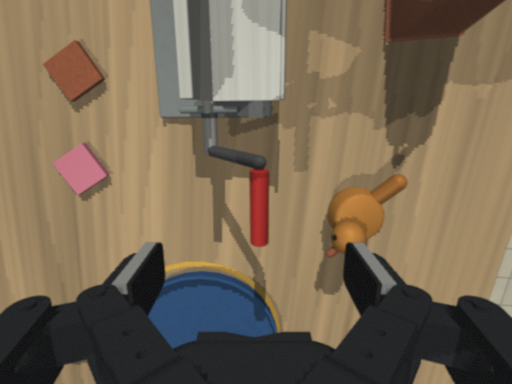

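The wrist view shows the red grip from (260,170) to (260,245), and the tray end at (210,105). The whistle is at (355,215), near the right finger.

```bash
python3 - <<'E'
from h import *
for t,u,v,z in[('gripA',260,172,.114),('gripB',260,243,.114),('mid',260,208,None),('mid',260,208,.114),('whistle',355,215,None),('whistle left edge',330,215,.03),('beak',332,250,.03),('tileD',73,71,.008),('pan rim',262,290,.016),('leaf far corner',283,98,None),('base corner near',160,117,.006),('base far',272,117,.006)]: print(t,world('wrist','w1',u,v,z))
E
```

```text
gripA [0.6592 0.0619 0.114 ]
gripB [0.6638 0.0101 0.114 ]
mid [0.6615 0.0364 0.1136]
mid [0.6615 0.0365 0.114 ]
whistle [0.7548 0.0136 0.0443]
whistle left edge [0.7355 0.0068 0.03  ]
beak [ 0.7434 -0.0309  0.03  ]
tileD [0.4791 0.1217 0.008 ]
pan rim [ 0.6771 -0.0931  0.016 ]
leaf far corner [0.6737 0.112  0.0657]
base corner near [0.5601 0.0862 0.006 ]
base far [0.6701 0.0954 0.006 ]
```

Call:
play_rows([
  [0.013,0.011,-0.05,0],
  [0,0,-0.08,0],
  [0,0,-0.08,0],
  [0,0,-0.063,0],
  [0,0,0,0],
  [0,0,0,0],
])

```text
time: 3.15
tcp_pos: [0.6617, 0.0362, 0.1626]
tcp_rot: [0.0, 0.677, 0.736, 0.0]
ft_force: [-0.1, -0.7, -0.1]
width: 0.0855
grasp_force: 0.0
```

Call:
play_rows([
  [0,0,0,0],
  [0,0,0,0],
  [0,0,0,0],
  [0,0,0,0],
  [0,0,0,0],
  [0,0,0,0],
  [0,0,0,0],
  [0,0,0,0],
], grip=-1, force=30)

```text
time: 3.95
tcp_pos: [0.6609, 0.0363, 0.1621]
tcp_rot: [-0.0, 0.677, 0.736, -0.0]
ft_force: [-2.3, -0.6, 1.7]
width: 0.0129
grasp_force: 29.2
```

Call:
play_rows([
  [0.016,0.001,-0.013,0],
  [0.016,0.001,-0.014,0],
  [0.015,0.001,-0.015,0],
  [0,0,0,0],
  [0,0,0,0],
])

```text
time: 4.45
tcp_pos: [0.6716, 0.0372, 0.1521]
tcp_rot: [-0.003, 0.677, 0.736, -0.003]
ft_force: [-22.0, -1.4, 26.1]
width: 0.0129
grasp_force: 32.7
```

Tray is at its home stop. Release, rise and go above the nearest tile.

Call:
play_rows([
  [-0.013,-0.001,0.01,0],
  [0,0,0,0],
  [0,0,0,0],
])

```text
time: 4.75
tcp_pos: [0.671, 0.0371, 0.1524]
tcp_rot: [-0.001, 0.677, 0.736, -0.0]
ft_force: [-5.6, 0.7, 7.0]
width: 0.0131
grasp_force: 30.7
```

Call:
play_rows([
  [0,0,0,0],
  [0,0,0,0],
  [0,0,0,0],
  [0,0,0,0],
  [0,0,0.06,0],
  [0,0,0.09,0],
  [0,0,0.09,0],
  [0,0,0.09,0],
], grip=0.4)

```text
time: 5.55
tcp_pos: [0.6715, 0.0368, 0.2522]
tcp_rot: [0.0, 0.677, 0.736, 0.0]
ft_force: [0.6, 0.5, 0.3]
width: 0.0596
grasp_force: 0.0
```

Call:
play_rows([
  [-0.072,0.031,0,-0.8],
  [-0.072,0.031,0,-0.8],
  [-0.072,0.031,0,-0.8],
  [-0.072,0.031,0,-0.8],
  [-0.072,0.031,-0.03,-0.8],
  [-0.072,0.031,-0.03,-0.8],
  [-0.072,0.031,-0.03,-0.8],
  [-0.072,0.031,-0.03,-0.8],
  [-0.072,0.031,-0.02,-0.8],
  [0,0,0,0],
])

```text
time: 6.55
tcp_pos: [0.4739, 0.1216, 0.2085]
tcp_rot: [-0.001, 0.948, 0.318, -0.002]
ft_force: [0.6, -0.3, -0.2]
width: 0.0599
grasp_force: 0.0
```

```bash
cat >> h.py <<'E'
def tiles(f,z=.008,mode='back'):
    p,_=shot('wrist',f); s=ctrl.observe(); q=s['tcp_rot']; Y=Ro.from_quat([q[1],q[2],q[3],q[0]]).as_matrix()[:,1]
    print('tcp',s['tcp_pos'].round(4),'yang',np.degrees(np.arctan2(Y[1],Y[0])).round(1),'w',round(s['width'],4),'t',s['time'])
    h=cv2.cvtColor(p,cv2.COLOR_BGR2HSV)
    m=((h[...,0]<14)|(h[...,0]>172))&(h[...,1]>120)&(h[...,2]>60) if mode=='back' else (h[...,1]<45)&(h[...,2]>200)
    n,l,st,c=cv2.connectedComponentsWithStats(cv2.morphologyEx(m.astype('uint8'),cv2.MORPH_OPEN,np.ones((3,3))))
    for i in range(1,n):
        if st[i,4]>150:
            cs,_=cv2.findContours((l==i).astype('uint8'),cv2.RETR_EXTERNAL,cv2.CHAIN_APPROX_NONE)
            w=np.array([world('wrist',f,*k[0],z)[:2]*1000 for k in cs[0]],np.float32)
            r=cv2.minAreaRect(w); print(c[i].round(),st[i,4],'xy',np.round(r[0],1),'size',np.round(r[1],1),'ang',round(r[2],1),'depthz',world('wrist',f,*c[i])[2])
E
python3 -c "
from h import *
tiles('w2'); print(ctrl.tips_ahead)"
```

```text
tcp [0.4761 0.121  0.2093] yang -52.7 w 0.0597 t 6.6
[ 5. 83.] 431 xy [422.5 343.2] size [38.8 11.8] ang 24.1 depthz 0.0076
[122. 122.] 2177 xy [450.1 248.2] size [39.8 40.7] ang 14.3 depthz 0.0073
[257. 182.] 1837 xy [478.3 121.8] size [40.  39.3] ang 36.6 depthz 0.0071
0.0726
```

View pics/w2.png

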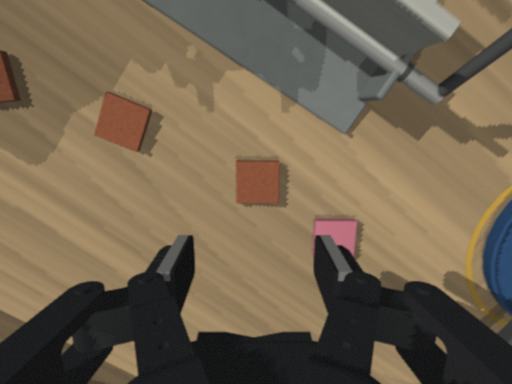

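The wrist view shows tile D at (257,182), tile C at (122,122), a sliver of tile B at (5,83), and the pink look-alike at (335,238), clear of the fingers. Descend on D.

Call:
play_rows([
  [0.007,0.003,-0.1,-0.08],
  [0,0,-0.1,0],
  [0,0,-0.1,0],
  [0,0,-0.08,0],
  [0,0,-0.045,0],
  [0,0,-0.02,0],
  [0,0,0,0],
  [0,0,0,0],
])

```text
time: 7.4
tcp_pos: [0.4803, 0.1213, 0.0766]
tcp_rot: [0.0, 0.95, 0.313, 0.001]
ft_force: [0.8, 0.6, -0.1]
width: 0.0598
grasp_force: 0.0
```

Call:
play_rows([
  [0,0,0,0],
  [0,0,0,0],
  [0,0,0,0],
  [0,0,0,0],
  [0,0,0,0],
  [0,0,0,0],
], grip=-0.3, force=25)

```text
time: 8.0
tcp_pos: [0.4799, 0.1215, 0.0771]
tcp_rot: [0.0, 0.95, 0.313, 0.001]
ft_force: [-0.1, -0.1, 6.5]
width: 0.0386
grasp_force: 24.9
```

Call:
play_rows([
  [0,0,0.04,0],
  [0,0,0.1,0],
  [0,0,0.13,0],
  [0,0,0.13,0],
  [0,0,0.14,0],
  [0,0,0,0],
])

```text
time: 8.6
tcp_pos: [0.4819, 0.1217, 0.2446]
tcp_rot: [0.002, 0.95, 0.313, 0.006]
ft_force: [0.4, 0.4, 0.5]
width: 0.0388
grasp_force: 25.3
```

Call:
play_rows([
  [0.09,0.023,0,-0.67],
  [0.09,0.023,0,-0.67],
  [0.09,0.023,0,-0.67],
  [0.09,0.023,0,-0.67],
  [0.09,0.023,0,-0.67],
  [0.09,0.024,0,-0.66],
  [0,0,0,0],
  [0,0,0,0],
])

```text
time: 9.4
tcp_pos: [0.6406, 0.1632, 0.2369]
tcp_rot: [0.0, 0.999, 0.039, -0.001]
ft_force: [0.6, 0.1, 0.1]
width: 0.0384
grasp_force: 25.3
```

```bash
python3 -c "
from h import *
tiles('w3',.12)
for u,v in [(0,0)]: pass
"
```

```text
tcp [0.6401 0.1631 0.2372] yang -85.5 w 0.0385 t 9.45
[213.  22.] 3604 xy [753.5 195.7] size [24.1 46. ] ang 7.8 depthz 0.0496
[440. 179.] 1575 xy [675.7  48.6] size [12.4 55.3] ang 4.8 depthz 0.1042
[253. 252.] 5600 xy [614.6 162.1] size [54.9 53.5] ang 4.5 depthz 0.1672
```

View pics/w3.png

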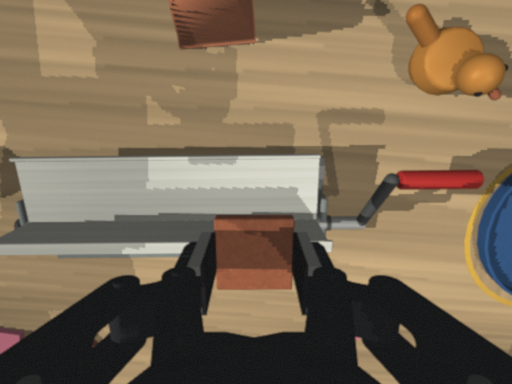

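Tile D is held flat at (253,252). The leaf's far lip runs from (15,160) to (320,155), with the right end at (320,215).

```bash
python3 -c "
from h import *
for t,u,v,z in [('farR',321,156,.057),('farL',14,160,.057),('corner R',323,215,.051),('leaf',300,185,None),('leaf',100,190,None),('backtop R',328,244,.108),('backtopL',2,253,.108)]: print(t,world('wrist','w3',u,v,z))
"
```

```text
farR [0.6758 0.1108 0.057 ]
farL [0.6524 0.365  0.057 ]
corner R [0.6223 0.1002 0.051 ]
leaf [0.6482 0.1241 0.0508]
leaf [0.6298 0.2985 0.0505]
backtop R [0.6204 0.109  0.108 ]
backtopL [0.5948 0.3431 0.108 ]
```

Call:
play_rows([
  [0.008,0.001,-0.1,0],
  [0,0,-0.1,0],
  [0,0,-0.09,0],
  [0,0,-0.045,0],
  [0,0,-0.018,0],
  [0,0,0,0],
  [0,0,0,0],
])

```text
time: 10.15
tcp_pos: [0.6442, 0.1635, 0.1336]
tcp_rot: [-0.0, 0.999, 0.039, 0.001]
ft_force: [0.6, -0.5, -0.7]
width: 0.0387
grasp_force: 25.3
```

Call:
play_rows([
  [-0.006,0,-0.008,0],
  [0,0,-0.007,0],
  [0,0,0,0],
  [0,0,0,0],
])

```text
time: 10.55
tcp_pos: [0.642, 0.1636, 0.1281]
tcp_rot: [-0.0, 0.999, 0.039, 0.001]
ft_force: [-0.4, -0.2, 3.0]
width: 0.0388
grasp_force: 25.7
```

Call:
play_rows([
  [0,0,0,0],
  [0,0,0,0],
  [0,0,0,0],
  [0,0,0,0],
  [0,0,0.03,0],
  [0,0,0.1,0],
  [0,0,0.12,0],
  [0,0,0.12,0],
], grip=0.25)

```text
time: 11.35
tcp_pos: [0.6415, 0.1634, 0.24]
tcp_rot: [0.0, 0.999, 0.038, -0.0]
ft_force: [0.8, 0.4, -0.2]
width: 0.0534
grasp_force: 0.0
```

```bash
python3 -c "
from h import *
tiles('w4',.059)
"
```

```text
tcp [0.6441 0.1638 0.2478] yang -85.6 w 0.0534 t 11.4
[213.  22.] 3670 xy [768.  204.7] size [32.1 63.1] ang 4.5 depthz 0.0529
[439. 180.] 1503 xy [663.6   6.3] size [16.6 73.8] ang 5.8 depthz 0.1045
[254. 194.] 1955 xy [639.7 164. ] size [38.8 38.9] ang 4.6 depthz 0.0586
```

Call:
play_rows([
  [-0.08,0.035,0,0.153],
  [-0.08,0.035,0,0.153],
  [-0.08,0.035,0,0.153],
  [-0.08,0.035,0,0.153],
  [-0.08,0.035,-0.03,0.153],
  [-0.08,0.035,-0.03,0.153],
  [-0.08,0.036,-0.03,0.153],
  [-0.08,0.036,-0.03,0.153],
  [0,0,0,0],
  [0,0,0,0],
], grip=0.4)

```text
time: 12.4
tcp_pos: [0.4498, 0.2484, 0.2031]
tcp_rot: [0.0, 0.992, 0.124, 0.001]
ft_force: [0.0, 0.5, 0.5]
width: 0.0598
grasp_force: 0.0
```

```bash
python3 -c "
from h import *
tiles('w5',.008)
"
```

```text
tcp [0.4506 0.2482 0.2034] yang -75.8 w 0.0602 t 12.45
[253. 187.] 1877 xy [450.2 249.7] size [39.4 39.7] ang 14.3 depthz 0.0076
[127. 197.] 1817 xy [412.8 358.8] size [39.5 41.1] ang 42.3 depthz 0.0077
```

Call:
play_rows([
  [0,0.004,-0.1,0],
  [0,0,-0.1,0],
  [0,0,-0.1,0],
  [0,0,-0.07,0],
  [0,0,-0.035,0],
  [0,0,-0.018,0],
  [0,0,0,0],
  [0,0,0,0],
])

```text
time: 13.25
tcp_pos: [0.4507, 0.2494, 0.0765]
tcp_rot: [-0.0, 0.992, 0.124, 0.001]
ft_force: [0.4, -0.7, -0.6]
width: 0.0597
grasp_force: 0.0
```

Call:
play_rows([
  [0,0,0,0],
  [0,0,0,0],
  [0,0,0,0],
  [0,0,0,0],
  [0,0,0,0],
  [0,0,0,0],
], grip=-0.3)

```text
time: 13.85
tcp_pos: [0.4504, 0.2495, 0.0768]
tcp_rot: [-0.0, 0.992, 0.124, 0.001]
ft_force: [-1.0, -1.2, 5.5]
width: 0.0384
grasp_force: 24.8
```

Call:
play_rows([
  [0,0,0.04,0],
  [0,0,0.1,0],
  [0,0,0.13,0],
  [0,0,0.13,0],
  [0,0,0.145,0],
  [0,0,0,0],
])

```text
time: 14.45
tcp_pos: [0.4524, 0.2503, 0.2462]
tcp_rot: [-0.001, 0.992, 0.124, 0.006]
ft_force: [0.3, 0.4, 0.3]
width: 0.0387
grasp_force: 25.3
```

Call:
play_rows([
  [0.09,-0.005,0,-0.17],
  [0.09,-0.005,0,-0.17],
  [0.09,-0.005,0,-0.17],
  [0.09,-0.005,0,-0.17],
  [0.09,-0.005,0,-0.17],
  [0.09,-0.005,0,-0.17],
  [0.083,-0.007,0,-0.19],
  [0,0,0,0],
  [0,0,0,0],
])

```text
time: 15.35
tcp_pos: [0.6363, 0.238, 0.2385]
tcp_rot: [0.0, 0.999, 0.039, -0.001]
ft_force: [0.2, -0.3, -0.3]
width: 0.0386
grasp_force: 25.3
```

Call:
play_rows([
  [0.002,0,-0.1,0],
  [0,0,-0.1,0],
  [0,0,-0.1,0],
  [0,0,-0.045,0],
  [0,0,-0.015,0],
  [0,0,-0.008,0],
  [0,0,0,0],
  [0,0,0,0],
])

```text
time: 16.15
tcp_pos: [0.6379, 0.2384, 0.1304]
tcp_rot: [-0.0, 0.999, 0.04, 0.001]
ft_force: [0.3, 0.5, 1.2]
width: 0.0385
grasp_force: 25.3
```

Call:
play_rows([
  [0,0,0,0],
  [0,0,0,0],
  [0,0,0,0],
  [0,0,0,0],
  [0,0,0.03,0],
  [0,0,0.1,0],
  [0,0,0.12,0],
  [0,0,0.12,0],
], grip=0.25)

```text
time: 16.95
tcp_pos: [0.637, 0.2381, 0.2412]
tcp_rot: [0.0, 0.999, 0.039, -0.0]
ft_force: [0.4, -0.6, 0.1]
width: 0.0536
grasp_force: 0.0
```

Call:
play_rows([
  [-0.083,0.045,0,0.525],
  [-0.083,0.045,0,0.525],
  [-0.083,0.045,0,0.525],
  [-0.083,0.045,0,0.525],
  [-0.083,0.045,-0.03,0.525],
  [-0.083,0.045,-0.03,0.525],
  [-0.083,0.045,-0.03,0.525],
  [-0.083,0.045,-0.03,0.525],
  [-0.082,0.042,0,0.53],
  [0,0,0,0],
], grip=0.4)

```text
time: 17.95
tcp_pos: [0.4102, 0.3599, 0.204]
tcp_rot: [-0.0, 0.932, 0.363, -0.001]
ft_force: [0.3, 0.2, 1.0]
width: 0.0596
grasp_force: 0.0
```

```bash
python3 -c "
from h import *
tiles('w6',.008)
"
```

```text
tcp [0.4121 0.3595 0.2044] yang -47.5 w 0.0595 t 18.0
[256. 185.] 1857 xy [412.8 360.2] size [39.4 39.5] ang 42.7 depthz 0.0074
```

Call:
play_rows([
  [0.002,0.002,-0.1,0],
  [0,0,-0.1,0],
  [0,0,-0.1,0],
  [0,0,-0.07,0],
  [0,0,-0.037,0],
  [0,0,-0.018,0],
  [0,0,0,0],
  [0,0,0,0],
])

```text
time: 18.8
tcp_pos: [0.4149, 0.3597, 0.0772]
tcp_rot: [-0.0, 0.933, 0.361, 0.001]
ft_force: [-0.6, 0.0, 0.0]
width: 0.06
grasp_force: 0.0
```

Call:
play_rows([
  [0,0,0,0],
  [0,0,0,0],
  [0,0,0,0],
  [0,0,0,0],
  [0,0,0,0],
  [0,0,0,0],
], grip=-0.3)

```text
time: 19.4
tcp_pos: [0.4146, 0.3597, 0.0775]
tcp_rot: [-0.0, 0.932, 0.361, 0.001]
ft_force: [-0.1, -0.7, 6.4]
width: 0.0382
grasp_force: 24.7
```

Call:
play_rows([
  [0,0,0.04,0],
  [0,0,0.1,0],
  [0,0,0.13,0],
  [0,0,0.13,0],
  [0,0,0.145,0],
  [0,0,0,0],
])

```text
time: 20.0
tcp_pos: [0.4165, 0.361, 0.2472]
tcp_rot: [-0.001, 0.932, 0.361, 0.006]
ft_force: [0.9, 1.1, 0.2]
width: 0.0383
grasp_force: 25.3
```

Call:
play_rows([
  [0.09,-0.02,0,-0.59],
  [0.09,-0.02,0,-0.59],
  [0.09,-0.02,0,-0.59],
  [0.09,-0.02,0,-0.59],
  [0.09,-0.02,0,-0.59],
  [0.09,-0.02,0,-0.59],
  [0.09,-0.02,0,-0.59],
  [0.094,-0.017,0,-0.63],
  [0,0,0,0],
  [0,0,0,0],
])

```text
time: 21.0
tcp_pos: [0.631, 0.3119, 0.2391]
tcp_rot: [0.0, 0.999, 0.037, -0.001]
ft_force: [0.0, 0.3, -0.2]
width: 0.0384
grasp_force: 25.3
```

Call:
play_rows([
  [0,0,-0.1,0],
  [0,0,-0.1,0],
  [0,0,-0.1,0],
  [0,0,-0.045,0],
  [0,0,-0.015,0],
  [0,0,-0.01,0],
  [0,0,0,0],
  [0,0,0,0],
])

```text
time: 21.8
tcp_pos: [0.6319, 0.3126, 0.1304]
tcp_rot: [-0.0, 0.999, 0.037, 0.001]
ft_force: [-0.1, 0.1, -1.2]
width: 0.0384
grasp_force: 25.3
```

Call:
play_rows([
  [0,0,0,0],
  [0,0,0,0],
  [0,0,0,0],
  [0,0,0,0],
  [0,0,0.03,0],
  [0,0,0.1,0],
  [0,0,0.12,0],
  [0,0,0.12,0],
], grip=0.25)

```text
time: 22.6
tcp_pos: [0.631, 0.3122, 0.2412]
tcp_rot: [0.0, 0.999, 0.037, -0.0]
ft_force: [0.9, -0.1, -0.9]
width: 0.0534
grasp_force: 0.0
```

Call:
play_rows([
  [0.02,-0.1,0.04,0],
  [0.01,-0.1,0.04,0],
  [0,-0.1,0.04,0],
  [0,-0.1,0,0],
  [0,0,0,0],
  [0,0,0,0],
])

```text
time: 23.2
tcp_pos: [0.6403, 0.1917, 0.2765]
tcp_rot: [-0.0, 0.999, 0.037, 0.0]
ft_force: [-0.4, 0.2, -0.2]
width: 0.0532
grasp_force: 0.0
```

```bash
python3 -c "
from h import *
tiles('w7',.059)
"
```

```text
tcp [0.6402 0.1925 0.2761] yang -85.7 w 0.0532 t 23.25
[245.  27.] 3707 xy [775.8 209.4] size [45.3 58.5] ang 9.1 depthz 0.0687
[ 15. 166.] 202 xy [638.2 423.1] size [45.2 13.1] ang 15.4 depthz 0.0254
[  8. 178.] 293 xy [626.3 432. ] size [14.3 46.2] ang 81.3 depthz 0.0347
[206. 181.] 1511 xy [637.7 238.8] size [38.2 38.6] ang 4.2 depthz 0.0588
[445. 170.] 1122 xy [665.8   9.4] size [15.8 70.7] ang 4.3 depthz 0.1043
[131. 183.] 1550 xy [630.2 311.9] size [38.4 39.3] ang 4.2 depthz 0.0585
[282. 184.] 1536 xy [640.1 164.5] size [38.5 38.2] ang 4.3 depthz 0.0589
```

View pics/w7.png

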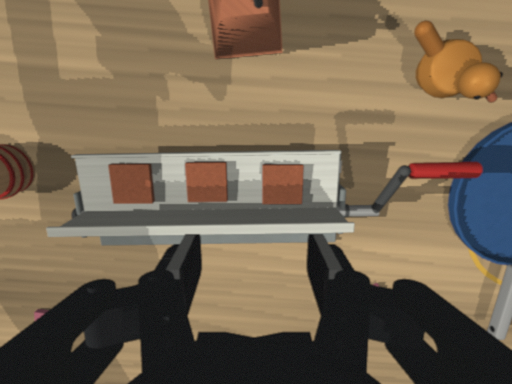

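All three tiles lie flat on the leaf at (131,183), (206,181) and (282,184). The crank grip is at (445,170). Take the crank.

Call:
play_rows([
  [0.009,-0.043,0,0.94],
  [0.009,-0.043,0,0.94],
  [0.009,-0.043,0,0.94],
  [0.009,-0.043,0,0.94],
  [0.009,-0.043,0,0.94],
  [0.009,-0.043,0,0.94],
  [0.009,-0.043,0,0.94],
  [0.009,-0.043,0,0.94],
  [0.009,-0.043,0,0.94],
  [0.009,-0.043,0,0.94],
], grip=0.3)

```text
time: 24.25
tcp_pos: [0.6673, 0.0644, 0.2755]
tcp_rot: [-0.0, 0.767, 0.642, -0.0]
ft_force: [0.8, -0.3, 0.3]
width: 0.0557
grasp_force: 0.0
```

Call:
play_rows([
  [0.009,-0.043,0,0.94],
  [0.009,-0.043,0,0.94],
  [0,0,-0.08,0],
  [0,0,-0.08,0],
  [0,0,0,0],
  [0,0,0,0],
])

```text
time: 24.85
tcp_pos: [0.6726, 0.0386, 0.2275]
tcp_rot: [-0.001, 0.678, 0.735, -0.0]
ft_force: [-0.1, 0.0, -0.5]
width: 0.0553
grasp_force: 0.0
```

```bash
python3 -c "
from h import *
tiles('w8',.105)
"
```

```text
tcp [0.6731 0.0384 0.2286] yang 4.6 w 0.0555 t 24.9
[221.  26.] 2951 xy [645.3 151. ] size [30.8 27.8] ang 4.4 depthz 0.0582
[390.  18.] 917 xy [743.3 162.7] size [24.6 21.6] ang 7.8 depthz 0.0252
[444.  32.] 210 xy [771.2 159.7] size [20.7  6.2] ang 10.1 depthz 0.0133
[252. 215.] 1536 xy [671.7  37.2] size [12.9 57.6] ang 5.0 depthz 0.1047
```

Call:
play_rows([
  [-0.004,-0.003,-0.09,0],
  [0,0,-0.09,0],
  [0,0,-0.055,0],
  [0,0,-0.02,0],
  [0,0,0,0],
  [0,0,0,0],
])

```text
time: 25.5
tcp_pos: [0.6724, 0.0367, 0.153]
tcp_rot: [0.001, 0.679, 0.735, 0.001]
ft_force: [0.0, 0.6, 0.5]
width: 0.0556
grasp_force: 0.0
```

Call:
play_rows([
  [0,0,0,0],
  [0,0,0,0],
  [0,0,0,0],
  [0,0,0,0],
  [0,0,0,0],
  [0,0,0,0],
  [0,0,0,0],
], grip=-1, force=35)

```text
time: 26.2
tcp_pos: [0.671, 0.0365, 0.1521]
tcp_rot: [-0.0, 0.679, 0.735, -0.0]
ft_force: [-3.3, -0.4, 5.4]
width: 0.0129
grasp_force: 34.3
```

```bash
python3 -c "
import numpy as np
f=np.radians(np.linspace(45,-70,25)); U=.25*np.sin(f);W=.25*np.cos(f)
P=np.round(np.c_[U*.9963,U*.085,W],3);D=np.diff(P,axis=0).round(3)
print([list(map(float,r))+[0] for r in D])
from h import *
s=ctrl.observe();print(s['tcp_pos'])
"
```

```text
[[-0.015, -0.001, 0.014, 0], [-0.017, -0.002, 0.013, 0], [-0.017, -0.001, 0.011, 0], [-0.018, -0.002, 0.01, 0], [-0.02, -0.001, 0.008, 0], [-0.019, -0.002, 0.007, 0], [-0.021, -0.002, 0.005, 0], [-0.02, -0.002, 0.003, 0], [-0.021, -0.001, 0.002, 0], [-0.021, -0.002, 0.0, 0], [-0.02, -0.002, -0.002, 0], [-0.021, -0.002, -0.004, 0], [-0.02, -0.001, -0.005, 0], [-0.02, -0.002, -0.007, 0], [-0.019, -0.002, -0.009, 0], [-0.018, -0.001, -0.01, 0], [-0.017, -0.002, -0.012, 0], [-0.016, -0.001, -0.013, 0], [-0.015, -0.001, -0.014, 0], [-0.014, -0.001, -0.016, 0], [-0.013, -0.002, -0.017, 0], [-0.011, 0.0, -0.018, 0], [-0.009, -0.001, -0.018, 0], [-0.008, -0.001, -0.019, 0]]
[0.67101257 0.03647977 0.15213724]
```

Call:
play_rows([
  [-0.015,-0.001,0.014,0],
  [-0.017,-0.002,0.013,0],
  [-0.017,-0.001,0.011,0],
  [-0.018,-0.002,0.01,0],
  [-0.02,-0.001,0.008,0],
  [-0.019,-0.002,0.007,0],
  [-0.021,-0.002,0.005,0],
  [-0.02,-0.002,0.003,0],
])

```text
time: 27.0
tcp_pos: [0.6321, 0.033, 0.1761]
tcp_rot: [0.005, 0.679, 0.734, 0.005]
ft_force: [10.8, 4.4, 5.1]
width: 0.0126
grasp_force: 34.0
```

Call:
play_rows([
  [-0.021,-0.001,0.002,0],
  [-0.021,-0.002,0.0,0],
  [-0.02,-0.002,-0.002,0],
  [-0.021,-0.002,-0.004,0],
  [-0.02,-0.001,-0.005,0],
  [-0.02,-0.002,-0.007,0],
  [-0.019,-0.002,-0.009,0],
  [-0.018,-0.001,-0.01,0],
])

```text
time: 27.8
tcp_pos: [0.5823, 0.0286, 0.1661]
tcp_rot: [0.004, 0.679, 0.734, 0.003]
ft_force: [1.2, -0.8, 15.6]
width: 0.0124
grasp_force: 38.0
```

Call:
play_rows([
  [-0.017,-0.002,-0.012,0],
  [-0.016,-0.001,-0.013,0],
  [-0.015,-0.001,-0.014,0],
  [-0.014,-0.001,-0.016,0],
  [-0.013,-0.002,-0.017,0],
  [-0.011,0.0,-0.018,0],
  [-0.009,-0.001,-0.018,0],
  [-0.008,-0.001,-0.019,0],
  [0,0,0,0],
  [0,0,0,0],
])

```text
time: 28.8
tcp_pos: [0.5492, 0.0256, 0.1248]
tcp_rot: [0.001, 0.679, 0.734, 0.001]
ft_force: [-0.7, -2.3, 4.1]
width: 0.0129
grasp_force: 40.7
```

```bash
python3 -c "
from h import *
shot('top','t2'); shot('wrist','w9')
a=cv2.resize(cv2.imread('pics/t2.png')[140:260,100:330],(800,417),interpolation=2)
cv2.imwrite('pics/t2c.png',a)
"
```

```text
(no output)
```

View pics/t2c.png

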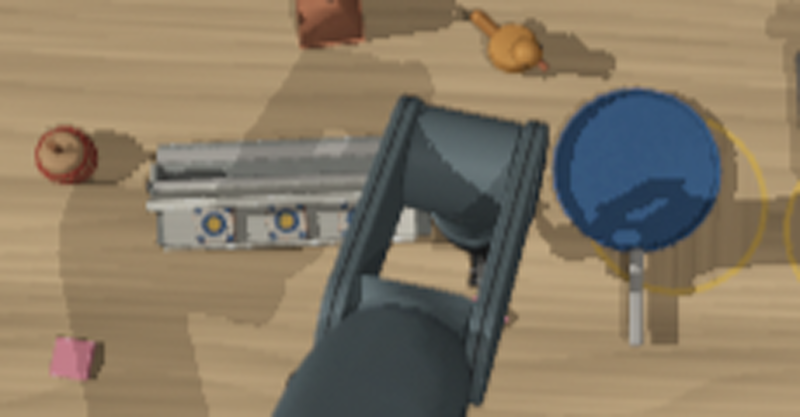

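At the far stop the tiles at crop (215,224) and (288,220) show glaze, and the third is mostly hidden by the arm. The pan has been knocked towards the tray, to crop (637,170), and its ring is exposed. Return the tray to 1.57 and release.

Call:
play_rows([
  [0.008,0.001,0.018,0],
  [0.01,0.001,0.018,0],
  [0.012,0.001,0.019,0],
  [0.013,0.001,0.018,0],
  [0.015,0.001,0.018,0],
  [0,0,0,0],
  [0,0,0,0],
  [0,0,0,0],
])

```text
time: 29.7
tcp_pos: [0.5641, 0.027, 0.1493]
tcp_rot: [-0.002, 0.679, 0.735, -0.002]
ft_force: [1.2, -5.6, -7.8]
width: 0.0124
grasp_force: 37.9
```

Call:
play_rows([
  [0,0,0,0],
  [0,0,0,0],
  [0,0,0,0],
  [0,0,0,0],
  [0,0,0.05,0],
  [0,0,0.09,0],
  [0,0,0.09,0],
  [0,0,0.09,0],
], grip=0.3)

```text
time: 30.5
tcp_pos: [0.5656, 0.0278, 0.2484]
tcp_rot: [-0.0, 0.679, 0.735, 0.0]
ft_force: [1.0, -0.7, -0.5]
width: 0.0557
grasp_force: 0.0
```

Call:
play_rows([
  [0,0.06,0,-0.94],
  [0,0.06,0,-0.94],
  [0,0.06,0,-0.94],
  [0,0.06,0,-0.94],
  [0,0.06,0,-0.94],
  [0,0.06,0,-0.94],
  [0,0.06,0,-0.94],
  [0,0.06,0,-0.94],
  [0,0.06,0,-0.94],
  [0,0.06,0,-0.94],
])

```text
time: 31.5
tcp_pos: [0.5656, 0.2085, 0.2475]
tcp_rot: [-0.0, 0.986, 0.165, 0.0]
ft_force: [0.2, -0.5, 0.1]
width: 0.0555
grasp_force: 0.0
```

Call:
play_rows([
  [0,0,0,-0.94],
  [0,0,0,-0.94],
  [0,0,0,0],
  [0,0,0,0],
])

```text
time: 31.9
tcp_pos: [0.5657, 0.2077, 0.2474]
tcp_rot: [-0.0, 0.999, 0.039, 0.0]
ft_force: [0.3, 0.0, -0.0]
width: 0.0556
grasp_force: 0.0
```

```bash
python3 -c "
from h import *
tiles('w10',.059,'glaze')
"
```

```text
tcp [0.5658 0.2076 0.2473] yang -85.5 w 0.0554 t 31.95
[311. 193.] 633 xy [567.7 157.9] size [37.9 37.1] ang 6.2 depthz 0.0589
[243. 190.] 168 xy [565.3 218.2] size [24.6 10. ] ang 15.0 depthz 0.0583
[356. 193.] 814 xy [569.7 117.9] size [29.7 23. ] ang 4.0 depthz 0.0497
[274. 184.] 195 xy [572.3 192.5] size [11.  20.4] ang 4.3 depthz 0.0497
```

View pics/w10.png

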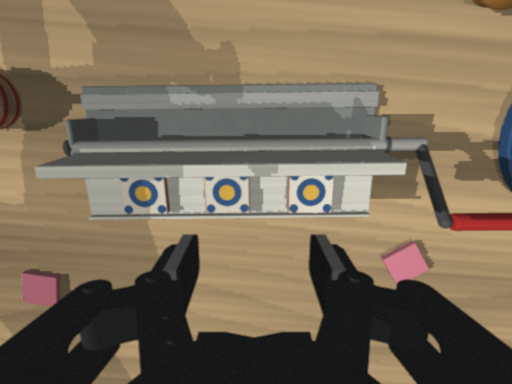

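All three are glaze-up, with yellow centres at (144,193), (228,193) and (312,192). Next I'll work out the positions and re-locate the pan.

```bash
python3 -c "
from h import *
for u,v in [(144,193),(227.5,193),(311.5,192.5)]: print('tile',world('wrist','w10',u,v,.059),world('wrist','w10',u,v))
p,_=shot('top','t3'); h=cv2.cvtColor(p,cv2.COLOR_BGR2HSV)
b=((h[...,0]>100)&(h[...,0]<125)&(h[...,1]>150)).astype('uint8'); b[:130]=0;b[240:]=0;b[:,:230]=0;b[:,340:]=0
n,l,st,c=cv2.connectedComponentsWithStats(b); i=1+st[1:,4].argmax()
cs,_=cv2.findContours((l==i).astype('uint8'),0,1); k=max(cs,key=cv2.contourArea); hu=cv2.convexHull(k)
w=np.array([world('top','t3',*q[0],.012)[:2]*1000 for q in hu],np.float32); print('pan',cv2.fitEllipse(w),cv2.minEnclosingCircle(w))
cv2.imwrite('pics/t3c.png',cv2.resize(p[130:260,230:430],(800,520),interpolation=2))
"
```

```text
tile [0.5551 0.3054 0.059 ] [0.5551 0.3054 0.059 ]
tile [0.5609 0.2315 0.059 ] [0.5608 0.2316 0.0586]
tile [0.5672 0.1573 0.059 ] [0.5672 0.1573 0.0589]Traceback (most recent call last):
  File "<string>", line 8, in <module>
    w=np.array([world('top','t3',*q[0],.012)[:2]*1000 for q in hu],np.float32); print('pan',cv2.fitEllipse(w),cv2.minEnclosingCircle(w))
                                                                                            ~~~~~~~~~~~~~~^^^
cv2.error: OpenCV(4.12.0) /io/opencv/modules/imgproc/src/shapedescr.cpp:361: error: (-201:Incorrect size of input array) There should be at least 5 points to fit the ellipse in function 'fitEllipseNoDirect'
```

```bash
python3 -c "
from h import *
p=cv2.imread('pics/t3.png'); cv2.imwrite('pics/t3c.png',cv2.resize(p[130:260,230:430],(800,520),interpolation=2)); print(cv2.cvtColor(p,cv2.COLOR_BGR2HSV)[180:200:6,270:300:8].reshape(-1,3).tolist())
"
```

```text
[[107, 144, 122], [106, 147, 120], [106, 145, 120], [106, 145, 120], [107, 144, 122], [106, 143, 121], [106, 141, 121], [106, 145, 121], [106, 142, 122], [106, 143, 121], [106, 141, 121], [106, 144, 124], [106, 143, 82], [106, 146, 82], [106, 142, 81], [106, 147, 83]]
```

View pics/t3c.png

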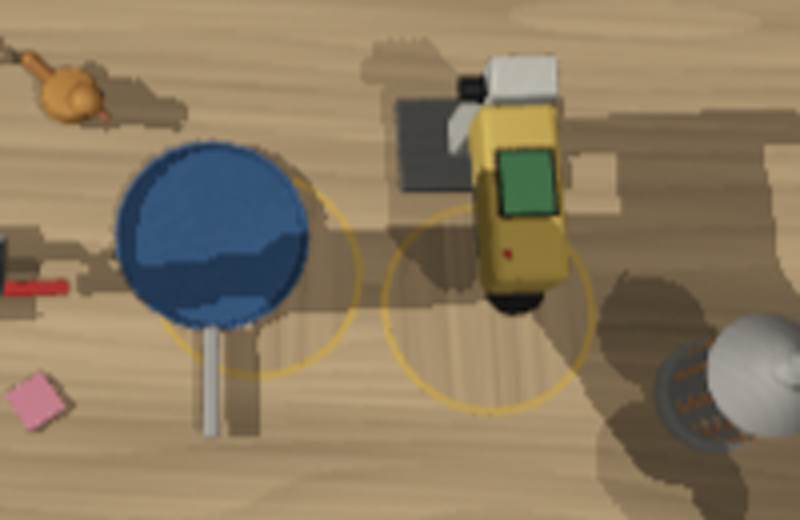

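The pan is now at crop (213,236) with its handle down to (210,435). The analyser ring spans x 384–597 and y about 203–413, so its centre is near (490,308). The lantern is at (750,380).

```bash
python3 -c "
from h import *
p=cv2.imread('pics/t3.png'); h=cv2.cvtColor(p,cv2.COLOR_BGR2HSV)
b=((h[...,0]>98)&(h[...,0]<115)&(h[...,1]>110)).astype('uint8'); b[:160]=0;b[216:]=0;b[:,:255]=0;b[:,312:]=0
k=np.argwhere(cv2.morphologyEx(b,2,np.ones((3,3))))[:,::-1]; hu=cv2.convexHull(k.astype(np.float32))
w=np.array([world('top','t3',*q[0],.016)[:2]*1000 for q in hu],np.float32); print('pan',cv2.fitEllipse(w),cv2.minEnclosingCircle(w))
for y in (355,420): print('handle',world('top','t3',230+211/4,130+y/4,.030))
y=((h[...,0]>18)&(h[...,0]<30)&(h[...,1]>130)).astype('uint8')
R=[(384,308),(597,308),(490,413),(414,233),(568,383),(412,380),(455,210)]
w=np.array([world('top','t3',230+a/4,130+b/4,0)[:2]*1000 for a,b in R],np.float32); print('ring',cv2.fitEllipse(w),cv2.minEnclosingCircle(w))
for a,b in [(650,400),(740,380)]: print('lantern',world('top','t3',230+a/4,130+b/4))
"
```

```text
pan ((633.60888671875, -128.9588165283203), (171.6583709716797, 173.83489990234375), 41.916053771972656) ((633.5932006835938, -129.2595977783203), 87.14897155761719)
handle [ 0.5189 -0.1321  0.03  ]
handle [ 0.4606 -0.1342  0.03  ]
ring ((579.1109008789062, -389.279052734375), (194.11317443847656, 198.87657165527344), 33.6783447265625) ((577.445068359375, -389.19049072265625), 98.89515686035156)
lantern [ 0.5007 -0.5356 -0.0009]
lantern [ 0.4973 -0.555   0.1769]
```

Call:
play_rows([
  [0.005,-0.056,0,0],
  [0,-0.056,0,0],
  [0,-0.056,-0.1,0],
  [0,0,-0.1,0],
  [0,0,-0.1,0],
  [0,0,-0.06,0],
  [0,0,-0.035,0],
  [0,0,0,0],
  [0,0,0,0],
])

```text
time: 32.9
tcp_pos: [0.5679, 0.1566, 0.1295]
tcp_rot: [0.0, 0.999, 0.037, 0.001]
ft_force: [0.5, -0.6, 0.1]
width: 0.0554
grasp_force: 0.0
```

Call:
play_rows([
  [0,0,0,0],
  [0,0,0,0],
  [0,0,0,0],
  [0,0,0,0],
  [0,0,0,0],
  [0,0,0,0],
], grip=-0.3, force=25)

```text
time: 33.5
tcp_pos: [0.5681, 0.1574, 0.1302]
tcp_rot: [-0.0, 0.999, 0.038, 0.001]
ft_force: [-0.1, -0.2, 6.5]
width: 0.0307
grasp_force: 3.2
```

Call:
play_rows([
  [0,0,0.04,0],
  [0,0,0.1,0],
  [0,0,0.12,0],
  [0,0,0.12,0],
  [0,0,0,0],
])

```text
time: 34.0
tcp_pos: [0.5698, 0.1576, 0.2493]
tcp_rot: [-0.0, 0.999, 0.038, 0.006]
ft_force: [0.3, -0.0, 0.3]
width: 0.03
grasp_force: 0.0
```

The grasp slipped off the tile's top edge. Look.

Call:
play_rows([
  [0,0,0,0],
  [0,0,0,0],
  [0,0,0,0],
  [0,0,0,0],
], grip=0.3)

```text
time: 34.4
tcp_pos: [0.5668, 0.1571, 0.2414]
tcp_rot: [0.0, 0.999, 0.037, -0.001]
ft_force: [-0.2, -0.3, -0.6]
width: 0.0554
grasp_force: 0.0
```

```bash
python3 -c "
from h import *
tiles('w11',.059,'glaze')
cv2.imwrite('pics/w11c.png',cv2.resize(cv2.imread('pics/w11.png')[120:270,60:420],(792,330),interpolation=2))
"
```

```text
tcp [0.5669 0.1571 0.2416] yang -85.7 w 0.0556 t 34.45
[308. 166.] 535 xy [592.1 114.1] size [ 8.7 45.1] ang 4.4 depthz 0.1094
[215. 167.] 644 xy [585.3 191.8] size [ 8.7 55.1] ang 4.5 depthz 0.1094
[255. 194.] 515 xy [566.3 157.8] size [32.4 36.7] ang 5.4 depthz 0.0585
[150. 188.] 169 xy [563.2 247.3] size [10.4 25.2] ang 80.1 depthz 0.0581
[303. 190.] 840 xy [570.2 115.8] size [29.7 22.9] ang 4.4 depthz 0.0492
[178. 198.] 272 xy [555.2 223.7] size [16.6 39.1] ang 50.4 depthz 0.0579
```

View pics/w11c.png

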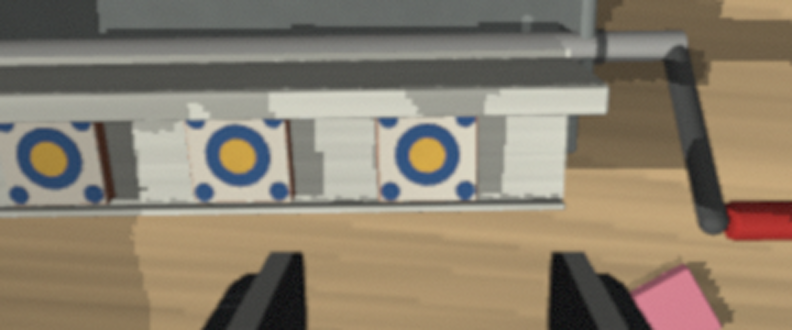

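The tile is still flat at crop (428,152). Retry 3 mm lower.

Call:
play_rows([
  [0,0,-0.1,0],
  [0,0,-0.1,0],
  [0,0,-0.1,0],
  [0,0,-0.06,0],
  [0,0,-0.028,0],
  [0,0,0,0],
  [0,0,0,0],
])

```text
time: 35.15
tcp_pos: [0.5678, 0.1572, 0.1269]
tcp_rot: [-0.0, 0.999, 0.037, 0.0]
ft_force: [0.1, -0.6, 0.9]
width: 0.0553
grasp_force: 0.0
```

Call:
play_rows([
  [0,0,0,0],
  [0,0,0,0],
  [0,0,0,0],
  [0,0,0,0],
  [0,0,0,0],
  [0,0,0,0],
], grip=-0.3, force=25)

```text
time: 35.75
tcp_pos: [0.5681, 0.1573, 0.1277]
tcp_rot: [-0.0, 0.999, 0.037, 0.001]
ft_force: [-1.1, 0.7, 5.3]
width: 0.038
grasp_force: 25.5
```

Call:
play_rows([
  [0,0,0.04,0],
  [0,0,0.1,0],
  [0,0,0.12,0],
  [0,0,0.14,0],
  [0,0,0,0],
])

```text
time: 36.25
tcp_pos: [0.5701, 0.1576, 0.2536]
tcp_rot: [-0.0, 0.999, 0.037, 0.006]
ft_force: [0.7, -0.2, 0.6]
width: 0.0385
grasp_force: 25.2
```

Call:
play_rows([
  [-0.01,-0.095,0,0],
  [-0.01,-0.095,0,0],
  [-0.01,-0.095,0,0],
  [-0.01,-0.095,0,0],
  [-0.01,-0.095,0,0],
  [-0.01,-0.095,0,0],
  [-0.01,-0.095,0,0],
  [-0.01,-0.095,0,0],
  [-0.01,-0.095,0,0],
  [-0.01,-0.095,0,0],
])

```text
time: 37.25
tcp_pos: [0.5368, -0.1288, 0.2464]
tcp_rot: [-0.0, 0.999, 0.037, -0.0]
ft_force: [0.3, 0.0, -0.1]
width: 0.0384
grasp_force: 25.2
```

Call:
play_rows([
  [0,0,0,0],
  [0,0,0,0],
])

```text
time: 37.45
tcp_pos: [0.5369, -0.1281, 0.2462]
tcp_rot: [-0.0, 0.999, 0.036, -0.0]
ft_force: [1.2, 0.8, 0.4]
width: 0.038
grasp_force: 25.2
```

```bash
cat >> h.py <<'E'
def panfit(f):
    shot('wrist',f); p=cv2.imread('pics/'+f+'.png'); h=cv2.cvtColor(p,cv2.COLOR_BGR2HSV)
    b=((h[...,0]>98)&(h[...,0]<118)&(h[...,1]>110)).astype('uint8')
    n,l,st,c=cv2.connectedComponentsWithStats(cv2.morphologyEx(b,2,np.ones((3,3)))); i=1+st[1:,4].argmax()
    hu=cv2.convexHull(np.argwhere(l==i)[:,::-1].astype(np.float32))
    # outer rim visible: keep hull points off the picture border and above the gripper
    w=np.array([world('wrist',f,*q[0],.016)[:2]*1000 for q in hu if 2<q[0][0]<509 and 2<q[0][1]<235])
    from scipy.optimize import least_squares
    r=least_squares(lambda x:np.hypot(w[:,0]-x[0],w[:,1]-x[1])-x[2],[*w.mean(0),90],loss='soft_l1')
    print('pan',r.x.round(1),len(w),'res',np.abs(r.fun).max().round(1)); print(ctrl.observe()['tcp_pos'].round(4),ctrl.observe()['width'])
E
python3 -c "
from h import *
panfit('w12')"
```

```text
pan [ 637.4 -127.7   88.2] 41 res 0.7
[ 0.537  -0.1274  0.2462] 0.03828995984484812
```

View pics/w12.png

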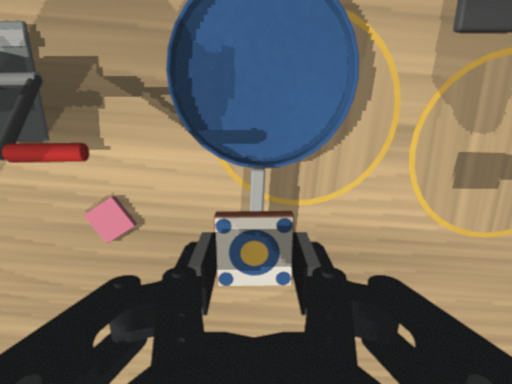

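The tile is held glaze-up at (255,250). The pan is centred at (0.6375, −0.1277) with a fitted radius of 88 mm, which fits. Place it at the far side of the pan.

Call:
play_rows([
  [0.1,0.003,0,0],
  [0.1,0.003,0,0],
  [0.1,0.003,0,0],
  [0.1,0.003,0,0],
  [0.092,0,0,0],
  [0,0,0,0],
  [0,0,0,0],
])

```text
time: 38.2
tcp_pos: [0.6848, -0.1226, 0.2455]
tcp_rot: [-0.0, 0.999, 0.038, -0.001]
ft_force: [0.4, 1.0, 0.8]
width: 0.0378
grasp_force: 25.2
```

Call:
play_rows([
  [0,0,-0.12,0],
  [0,0,-0.12,0],
  [0,0,-0.12,0],
  [0,0,-0.1,0],
  [0,0,-0.05,0],
  [0,0,-0.03,0],
  [0,0,0,0],
  [0,0,0,0],
])

```text
time: 39.0
tcp_pos: [0.6857, -0.1244, 0.086]
tcp_rot: [0.0, 0.999, 0.037, 0.001]
ft_force: [0.1, -0.7, -1.2]
width: 0.0382
grasp_force: 25.2
```

Call:
play_rows([
  [0,0,-0.013,0],
  [0,0,0,0],
  [0,0,0,0],
])

```text
time: 39.3
tcp_pos: [0.6861, -0.1246, 0.0821]
tcp_rot: [0.001, 0.999, 0.037, 0.002]
ft_force: [1.6, 0.0, 4.9]
width: 0.0378
grasp_force: 26.1
```

Call:
play_rows([
  [0,0,0,0],
  [0,0,0,0],
  [0,0,0,0],
  [0,0,0,0],
  [0,0,0.05,0],
  [0,0,0.1,0],
  [0,0,0.13,0],
  [0,0,0.13,0],
  [0,0,0.13,0],
], grip=0.3)

```text
time: 40.2
tcp_pos: [0.6847, -0.1241, 0.2452]
tcp_rot: [0.0, 0.999, 0.037, 0.0]
ft_force: [1.2, -0.1, 0.3]
width: 0.0551
grasp_force: 0.0
```

Call:
play_rows([
  [-0.035,0.099,0,0],
  [-0.035,0.099,0,0],
  [-0.035,0.099,0,0],
  [-0.035,0.099,0,0],
  [-0.035,0.099,0,0],
  [-0.035,0.099,0,0],
  [-0.035,0.099,0,0],
  [-0.035,0.099,0,0],
  [-0.035,0.099,0,0],
  [-0.035,0.099,0,0],
])

```text
time: 41.2
tcp_pos: [0.5794, 0.174, 0.2437]
tcp_rot: [-0.0, 0.999, 0.037, 0.001]
ft_force: [0.4, -0.2, -0.1]
width: 0.0556
grasp_force: 0.0
```

Call:
play_rows([
  [-0.033,0.099,0,0],
  [-0.033,0.099,0,0],
  [0,0,0,0],
  [0,0,0,0],
])

```text
time: 41.6
tcp_pos: [0.5599, 0.2328, 0.2434]
tcp_rot: [0.0, 0.999, 0.038, 0.001]
ft_force: [0.4, 0.2, -0.8]
width: 0.0554
grasp_force: 0.0
```

```bash
python3 -c "
from h import *
tiles('w13',.059,'glaze')
p=cv2.imread('pics/w13.png');h=cv2.cvtColor(p,cv2.COLOR_BGR2HSV)
m=((h[...,0]>15)&(h[...,0]<30)&(h[...,1]>140)&(h[...,2]>120)).astype('uint8')
n,l,st,c=cv2.connectedComponentsWithStats(m)
for i in range(1,n):
    if st[i,4]>40: print(c[i].round(),st[i,4],world('wrist','w13',*c[i],.059),world('wrist','w13',*c[i])[2])
"
```

```text
tcp [0.5602 0.232  0.2432] yang -85.7 w 0.0554 t 41.65
[342. 185.] 2424 xy [570.4 155.4] size [23.1 95. ] ang 5.2 depthz 0.0494
[238. 188.] 162 xy [562.6 245.9] size [23.5 10.4] ang 3.2 depthz 0.058
[272. 188.] 170 xy [564.6 219.6] size [23.7 10.2] ang 6.5 depthz 0.0581
[256. 206.] 154 xy [547.  230.7] size [ 7.3 19.8] ang 7.5 depthz 0.057
[344. 204.] 610 xy [554.3 152.8] size [ 5.7 92.7] ang 4.4 depthz 0.0485
[255. 189.] 159 [0.5617 0.2322 0.059 ] 0.0586
[170. 190.] 162 [0.5549 0.3062 0.059 ] 0.0583
```

Call:
play_rows([
  [0.004,0,-0.1,0],
  [0,0,-0.1,0],
  [0,0,-0.1,0],
  [0,0,-0.06,0],
  [0,0,-0.028,0],
  [0,0,0,0],
  [0,0,0,0],
])

```text
time: 42.35
tcp_pos: [0.5622, 0.2317, 0.127]
tcp_rot: [-0.0, 0.999, 0.037, 0.001]
ft_force: [-0.0, 0.4, -0.1]
width: 0.0556
grasp_force: 0.0
```

Call:
play_rows([
  [0,0,0,0],
  [0,0,0,0],
  [0,0,0,0],
  [0,0,0,0],
  [0,0,0,0],
  [0,0,0,0],
], grip=-0.3)

```text
time: 42.95
tcp_pos: [0.5622, 0.2322, 0.1276]
tcp_rot: [-0.0, 0.999, 0.037, 0.002]
ft_force: [0.8, -1.2, 5.9]
width: 0.0386
grasp_force: 25.3
```

Call:
play_rows([
  [0,0,0.04,0],
  [0,0,0.1,0],
  [0,0,0.12,0],
  [0,0,0.14,0],
  [0,0,0,0],
])

```text
time: 43.45
tcp_pos: [0.5639, 0.2331, 0.2535]
tcp_rot: [-0.001, 0.999, 0.038, 0.006]
ft_force: [1.3, 1.2, -0.3]
width: 0.0385
grasp_force: 25.2
```

Call:
play_rows([
  [-0.006,-0.1,0,0],
  [-0.006,-0.1,0,0],
  [-0.006,-0.1,0,0],
  [-0.006,-0.1,0,0],
  [-0.006,-0.1,0,0],
  [-0.006,-0.1,0,0],
  [-0.006,-0.1,0,0],
  [-0.006,-0.1,0,0],
  [-0.006,-0.1,0,0],
  [-0.006,-0.1,0,0],
])

```text
time: 44.45
tcp_pos: [0.5428, -0.0687, 0.2461]
tcp_rot: [-0.0, 0.999, 0.037, -0.0]
ft_force: [0.5, 0.0, -1.1]
width: 0.0382
grasp_force: 25.2
```

Call:
play_rows([
  [-0.006,-0.1,0,0],
  [-0.006,-0.1,0,0],
  [0,0,0,0],
  [0,0,0,0],
])

```text
time: 44.85
tcp_pos: [0.5394, -0.1281, 0.2459]
tcp_rot: [-0.0, 0.999, 0.037, -0.0]
ft_force: [-0.6, 0.4, -0.2]
width: 0.038
grasp_force: 25.2
```

```bash
cat >> h.py <<'E'
def dots(f,z):
    h=cv2.cvtColor(cv2.imread('pics/'+f+'.png'),cv2.COLOR_BGR2HSV)
    m=((h[...,0]>15)&(h[...,0]<30)&(h[...,1]>140)&(h[...,2]>100)).astype('uint8')
    n,l,st,c=cv2.connectedComponentsWithStats(m)
    for i in range(1,n):
        if st[i,4]>50 and max(st[i,2:4])<40: print('dot',c[i].round(),st[i,4],world('wrist',f,*c[i],z),world('wrist',f,*c[i])[2])
E
python3 -c "
from h import *
panfit('w14'); dots('w14',.012)"
```

```text
pan [ 637.4 -127.7   88.2] 44 res 0.6
[ 0.5394 -0.1274  0.2459] 0.037671128444474886
dot [262.  19.] 180 [ 0.6857 -0.1236  0.012 ] 0.0131
dot [233. 177.] 195 [ 0.5392 -0.1061  0.012 ] 0.0001
dot [254. 253.] 483 [ 0.4544 -0.1335  0.012 ] 0.1765
```

Call:
play_rows([
  [0.1,0,0,0],
  [0.1,0,0,0],
  [0.1,0,0,0],
  [0.024,0,0,0],
  [0,0,0,0],
  [0,0,0,0],
])

```text
time: 45.5
tcp_pos: [0.6359, -0.1268, 0.2456]
tcp_rot: [-0.0, 0.999, 0.038, -0.001]
ft_force: [-1.0, 0.3, -0.2]
width: 0.0378
grasp_force: 25.2
```

Call:
play_rows([
  [0,0,-0.12,0],
  [0,0,-0.12,0],
  [0,0,-0.12,0],
  [0,0,-0.1,0],
  [0,0,-0.05,0],
  [0,0,-0.03,0],
  [0,0,-0.01,0],
  [0,0,0,0],
  [0,0,0,0],
])

```text
time: 46.4
tcp_pos: [0.6378, -0.1282, 0.0827]
tcp_rot: [0.001, 0.999, 0.037, 0.001]
ft_force: [0.1, 1.0, -0.4]
width: 0.038
grasp_force: 25.3
```

Call:
play_rows([
  [0,0,0,0],
  [0,0,0,0],
  [0,0,0,0],
  [0,0,0,0],
  [0,0,0.05,0],
  [0,0,0.1,0],
  [0,0,0.13,0],
  [0,0,0.13,0],
  [0,0,0.13,0],
], grip=0.3)

```text
time: 47.3
tcp_pos: [0.6367, -0.1277, 0.2458]
tcp_rot: [0.0, 0.999, 0.037, 0.0]
ft_force: [1.1, -0.4, 0.1]
width: 0.0557
grasp_force: 0.0
```

Call:
play_rows([
  [-0.02,0.1,0,0],
  [-0.02,0.1,0,0],
  [-0.02,0.1,0,0],
  [-0.02,0.1,0,0],
  [-0.02,0.1,0,0],
  [-0.02,0.1,0,0],
  [-0.02,0.1,0,0],
  [-0.02,0.1,0,0],
  [-0.02,0.1,0,0],
  [-0.02,0.1,0,0],
])

```text
time: 48.3
tcp_pos: [0.5766, 0.1734, 0.2443]
tcp_rot: [-0.0, 0.999, 0.037, 0.001]
ft_force: [-0.7, 0.2, 0.3]
width: 0.0554
grasp_force: 0.0
```

Call:
play_rows([
  [-0.015,0.09,0,0],
  [-0.015,0.09,0,0],
  [-0.015,0.09,0,0],
  [-0.015,0.09,0,0],
  [-0.015,0.087,0,0],
  [0,0,0,0],
  [0,0,0,0],
])

```text
time: 49.0
tcp_pos: [0.5542, 0.3067, 0.2438]
tcp_rot: [0.0, 0.999, 0.038, 0.0]
ft_force: [0.0, -0.3, -0.1]
width: 0.0558
grasp_force: 0.0
```

```bash
python3 -c "
from h import *
tiles('w15',.059,'glaze');dots('w15',.059)"
```

```text
tcp [0.5544 0.306  0.2436] yang -85.7 w 0.0553 t 49.05
[354. 192.] 4391 xy [562.8 202.2] size [ 32.6 149.5] ang 5.4 depthz 0.0486
[255. 194.] 567 xy [552.6 306.3] size [31.9 37.1] ang 4.3 depthz 0.058
[214. 182.] 392 xy [559.5 343.3] size [10.8 29.6] ang 4.4 depthz 0.05
[217. 196.] 238 xy [547.8 342. ] size [ 9.2 30. ] ang 4.5 depthz 0.049
[216. 206.] 187 xy [537.6 340.6] size [ 6.5 28.3] ang 9.0 depthz 0.0487
dot [255. 190.] 163 [0.5548 0.3065 0.059 ] 0.0585
```

Call:
play_rows([
  [0.001,0,-0.1,0],
  [0,0,-0.1,0],
  [0,0,-0.1,0],
  [0,0,-0.06,0],
  [0,0,-0.029,0],
  [0,0,0,0],
  [0,0,0,0],
])

```text
time: 49.75
tcp_pos: [0.5555, 0.3059, 0.1274]
tcp_rot: [-0.0, 0.999, 0.037, 0.001]
ft_force: [-0.1, 0.7, 0.3]
width: 0.0555
grasp_force: 0.0
```

Call:
play_rows([
  [0,0,0,0],
  [0,0,0,0],
  [0,0,0,0],
  [0,0,0,0],
  [0,0,0,0],
  [0,0,0,0],
], grip=-0.3)

```text
time: 50.35
tcp_pos: [0.5556, 0.3064, 0.128]
tcp_rot: [-0.0, 0.999, 0.037, 0.001]
ft_force: [-0.4, -1.0, 6.0]
width: 0.0376
grasp_force: 25.4
```

Call:
play_rows([
  [0,0,0.04,0],
  [0,0,0.1,0],
  [0,0,0.12,0],
  [0,0,0.14,0],
  [0,0,0,0],
])

```text
time: 50.85
tcp_pos: [0.5573, 0.3075, 0.2542]
tcp_rot: [-0.002, 0.999, 0.038, 0.006]
ft_force: [0.9, -0.8, -0.2]
width: 0.0378
grasp_force: 25.1
```

Call:
play_rows([
  [0,-0.1,0,0],
  [0,-0.1,0,0],
  [0,-0.1,0,0],
  [0,-0.1,0,0],
  [0,-0.1,0,0],
  [0,-0.1,0,0],
  [0,-0.1,0,0],
  [0,-0.1,0,0],
  [0,-0.1,0,0],
  [0,-0.1,0,0],
])

```text
time: 51.85
tcp_pos: [0.5543, 0.0053, 0.2465]
tcp_rot: [-0.0, 0.999, 0.037, -0.0]
ft_force: [-0.1, -0.3, -0.2]
width: 0.0375
grasp_force: 25.1
```

Call:
play_rows([
  [0,-0.1,0,0],
  [0,-0.1,0,0],
  [0,-0.1,0,0],
  [0,-0.1,0,0],
  [0,-0.06,0,0],
  [0,0,0,0],
  [0,0,0,0],
])

```text
time: 52.55
tcp_pos: [0.5545, -0.1313, 0.2462]
tcp_rot: [-0.0, 0.999, 0.037, -0.0]
ft_force: [-0.5, 1.1, -0.4]
width: 0.0375
grasp_force: 25.1
```

```bash
python3 -c "
from h import *
panfit('w16'); dots('w16',.012)"
```

```text
pan [ 637.5 -127.8   88.2] 50 res 0.9
[ 0.5545 -0.1307  0.2462] 0.0373555905508126
dot [257.  37.] 174 [ 0.6856 -0.1238  0.012 ] 0.0126
dot [257.  94.] 146 [ 0.6372 -0.1273  0.012 ] 0.0132
dot [230. 190.] 180 [ 0.5393 -0.1067  0.012 ] 0.0004
dot [254. 253.] 478 [ 0.4696 -0.1367  0.012 ] 0.1762
```

Call:
play_rows([
  [0.06,-0.002,0,0],
  [0.058,0,0,0],
  [0,0,0,0],
  [0,0,0,0],
])

```text
time: 53.0
tcp_pos: [0.5898, -0.1309, 0.246]
tcp_rot: [-0.0, 0.999, 0.038, -0.001]
ft_force: [-0.5, -0.6, 0.2]
width: 0.0379
grasp_force: 25.1
```

Call:
play_rows([
  [0,0,-0.12,0],
  [0,0,-0.12,0],
  [0,0,-0.12,0],
  [0,0,-0.1,0],
  [0,0,-0.05,0],
  [0,0,-0.03,0],
  [0,0,-0.011,0],
  [0,0,0,0],
  [0,0,0,0],
])

```text
time: 53.9
tcp_pos: [0.5897, -0.1316, 0.0824]
tcp_rot: [-0.0, 0.999, 0.038, 0.0]
ft_force: [-2.2, 3.1, 3.7]
width: 0.0378
grasp_force: 35.6
```

Call:
play_rows([
  [0,0,0,0],
  [0,0,0,0],
  [0,0,0,0],
  [0,0,0,0],
  [0,0,0.05,0],
  [0,0,0.1,0],
  [0,0,0.13,0],
  [0,0,0.13,0],
  [0,0,0.13,0],
], grip=0.3)

```text
time: 54.8
tcp_pos: [0.5899, -0.1323, 0.2443]
tcp_rot: [-0.0, 0.999, 0.037, -0.0]
ft_force: [0.5, -0.9, -0.2]
width: 0.0552
grasp_force: 0.0
```

Call:
play_rows([
  [-0.09,-0.001,0,0],
  [-0.09,-0.001,0,0],
  [-0.09,-0.001,0,0],
  [0,0,0,0],
  [0,0,0,0],
])

```text
time: 55.3
tcp_pos: [0.5092, -0.1334, 0.2434]
tcp_rot: [0.0, 0.999, 0.037, 0.001]
ft_force: [0.3, -0.2, 0.3]
width: 0.0554
grasp_force: 0.0
```

```bash
python3 -c "
from h import *
panfit('w17'); dots('w17',.012)"
```

```text
pan [ 637.5 -128.    88.4] 32 res 0.5
[ 0.5097 -0.1335  0.2433] 0.05555573626050218
dot [259.  41.] 176 [ 0.6375 -0.1275  0.012 ] 0.0131
dot [258.  97.] 149 [ 0.5887 -0.1311  0.012 ] 0.013
dot [229. 148.] 229 [ 0.5391 -0.1059  0.012 ] 0.0003
```

View pics/w17.png

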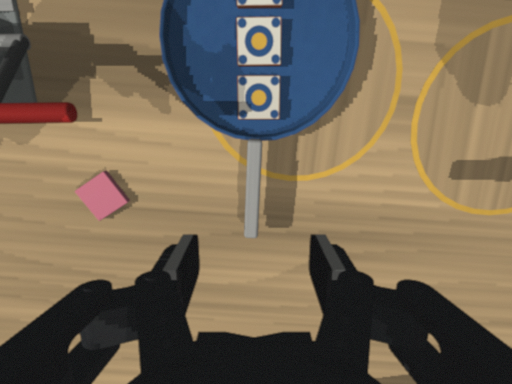

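All three tiles lie flat, glaze-up, in the pan. The handle runs from (256,145) to (251,235), and the analyser ring's left arc is at (413,130).

```bash
python3 -c "
from h import *
for q in [(255,150),(253,190),(251,228)]: print('handle',world('wrist','w17',*q,.03))
from scipy.optimize import least_squares
h=cv2.cvtColor(cv2.imread('pics/w17.png'),cv2.COLOR_BGR2HSV)
m=((h[...,0]>17)&(h[...,0]<30)&(h[...,1]>120)&(h[...,2]>120)); m[:,:408]=0; m[225:]=0
k=np.argwhere(m)[:,::-1]; w=np.array([world('wrist','w17',*q,0)[:2]*1000 for q in k])
f=lambda x:np.hypot(w[:,0]-x[0],w[:,1]-x[1])-x[2]
r=least_squares(f,[582,-387,97],loss='soft_l1'); print('ring',r.x,len(k),np.median(abs(r.fun)))
r=least_squares(lambda x:f([*x,98.0]),[582,-387],loss='soft_l1'); print(r.x)
"
```

```text
handle [ 0.5411 -0.1315  0.03  ]
handle [ 0.5023 -0.1325  0.03  ]
handle [ 0.4626 -0.1334  0.03  ]
ring [ 583.96143079 -385.87019964   95.81263757] 2047 1.6754817613710458
[ 584.54810101 -388.61132519]
```

Call:
play_rows([
  [-0.005,0.005,-0.1,-0.36],
  [0,0,-0.12,0],
  [0,0,-0.12,0],
  [0,0,-0.1,0],
  [0,0,-0.05,0],
  [0,0,-0.03,0],
  [0,0,0,0],
  [0,0,0,0],
])

```text
time: 56.15
tcp_pos: [0.5085, -0.132, 0.0875]
tcp_rot: [0.0, 1.0, 0.012, 0.001]
ft_force: [-0.6, -0.6, 0.1]
width: 0.0556
grasp_force: 0.0
```

Call:
play_rows([
  [0,0,0,0],
  [0,0,0,0],
  [0,0,0,0],
  [0,0,0,0],
  [0,0,0,0],
  [0,0,0,0],
  [0,0,0,0],
  [0,0,0,0],
], grip=-1, force=40)

```text
time: 56.95
tcp_pos: [0.508, -0.1319, 0.088]
tcp_rot: [0.0, 1.0, 0.012, 0.001]
ft_force: [-0.8, 0.1, 6.3]
width: 0.0132
grasp_force: 42.7
```

Call:
play_rows([
  [-0.003,-0.015,0,0],
  [-0.006,-0.03,0,0],
  [-0.008,-0.04,0,0],
  [-0.008,-0.04,0,0],
  [-0.008,-0.04,0,0],
  [-0.008,-0.04,0,0],
  [-0.008,-0.04,0,0],
  [-0.008,-0.04,0,0],
  [-0.008,-0.04,0,0],
  [-0.008,-0.04,0,0],
])

```text
time: 57.95
tcp_pos: [0.4862, -0.2403, 0.0879]
tcp_rot: [-0.001, 1.0, 0.013, 0.001]
ft_force: [1.2, 7.3, 6.6]
width: 0.0128
grasp_force: 43.0
```

Call:
play_rows([
  [-0.008,-0.04,0,0],
  [-0.008,-0.04,0,0],
  [-0.008,-0.04,0,0],
  [-0.008,-0.04,0,0],
  [-0.008,-0.04,0,0],
  [-0.008,-0.04,0,0],
  [-0.008,-0.04,0,0],
  [-0.008,-0.04,0,0],
  [-0.008,-0.04,0,0],
  [-0.008,-0.04,0,0],
])

```text
time: 58.95
tcp_pos: [0.4616, -0.361, 0.0871]
tcp_rot: [-0.001, 1.0, 0.012, -0.0]
ft_force: [1.5, 6.3, 4.1]
width: 0.0131
grasp_force: 42.5
```

Call:
play_rows([
  [-0.008,-0.04,0,0],
  [-0.007,-0.03,0,0],
  [-0.006,-0.018,0,0],
  [-0.004,-0.01,0,0],
  [0,0,0,0],
  [0,0,0,0],
  [0,0,0,0],
])

```text
time: 59.65
tcp_pos: [0.4542, -0.3911, 0.0872]
tcp_rot: [0.001, 1.0, 0.012, 0.0]
ft_force: [-1.3, 0.7, 4.0]
width: 0.0128
grasp_force: 42.4
```

```bash
python3 -c "
from h import *
shot('wrist','w18'); p,_=shot('top','t4'); print(ctrl.observe()['tcp_pos'],ctrl.observe()['joints'])
a=cv2.resize(p[150:260,270:430],(640,440),interpolation=2); b=cv2.imread('pics/w18.png')[:160]
cv2.imwrite('pics/f1.png',np.vstack([a,cv2.copyMakeBorder(b,0,0,0,128,0)]))
h=cv2.cvtColor(p,cv2.COLOR_BGR2HSV)
b=((h[...,0]>98)&(h[...,0]<115)&(h[...,1]>110)).astype('uint8'); b[:160]=0;b[240:]=0;b[:,:315]=0;b[:,390:]=0
k=np.argwhere(cv2.morphologyEx(b,2,np.ones((3,3))))[:,::-1]; hu=cv2.convexHull(k.astype(np.float32))
w=np.array([world('top','t4',*q[0],.016)[:2]*1000 for q in hu],np.float32); print('pan',cv2.fitEllipse(w),cv2.minEnclosingCircle(w))
"
```

```text
[ 0.45417687 -0.39103413  0.08723743] [-8.96491063e-01  5.63032589e-01  1.65479353e+00 -7.47781045e-04
  9.22857106e-01  6.50131176e-01]
pan ((584.7860717773438, -384.576416015625), (160.3944549560547, 178.0561065673828), 45.32345199584961) ((579.9517211914062, -387.1339111328125), 87.68827056884766)
```

View pics/f1.png

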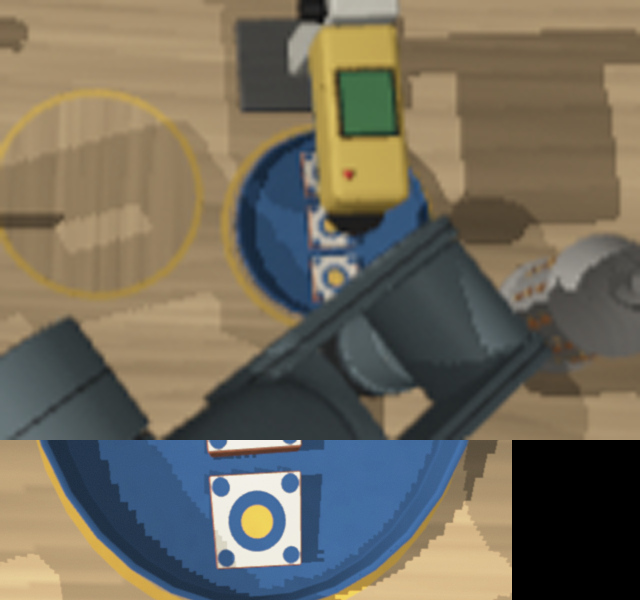

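The pan sits concentric in the analyser ring and the tiles are still flat. Release and go to the crank.

Call:
play_rows([
  [0,0,0,0],
  [0,0,0,0],
  [0,0,0,0],
  [0,0,0,0],
  [0,0,0.05,0],
  [0,0,0.1,0],
  [0,0,0.13,0],
  [0,0,0.13,0],
  [0,0,0.13,0],
], grip=0.3)

```text
time: 60.65
tcp_pos: [0.454, -0.3904, 0.2503]
tcp_rot: [-0.0, 1.0, 0.012, -0.0]
ft_force: [-0.8, -1.0, 0.6]
width: 0.0551
grasp_force: 0.0
```

Call:
play_rows([
  [0.01,0.087,0,0.728],
  [0.01,0.087,0,0.728],
  [0.01,0.087,0,0.728],
  [0.01,0.087,0,0.728],
  [0.02,0.087,0,0.728],
  [0.03,0.087,0,0.728],
  [0.03,0.087,0,0.728],
  [0.03,0.087,0,0.728],
])

```text
time: 61.45
tcp_pos: [0.4993, -0.1807, 0.249]
tcp_rot: [0.0, 0.913, 0.409, 0.0]
ft_force: [-0.3, 0.5, 0.5]
width: 0.0554
grasp_force: 0.0
```

Call:
play_rows([
  [0.03,0.087,0,0.728],
  [0.03,0.087,0,0.728],
  [0.03,0.087,0,0.728],
  [0.03,0.087,0,0.728],
  [0.03,0.087,0,0.728],
  [0.03,0.087,0,0.728],
  [0.03,0.087,0,0.728],
  [0.01,0.087,0,0.728],
  [0,0,0,0],
  [0,0,0,0],
])

```text
time: 62.45
tcp_pos: [0.5651, 0.0273, 0.2488]
tcp_rot: [0.0, 0.678, 0.735, -0.0]
ft_force: [0.2, -0.1, -0.0]
width: 0.0553
grasp_force: 0.0
```

```bash
python3 -c "
from h import *
tiles('w19',.105)"
```

```text
tcp [0.565  0.0266 0.2489] yang 4.5 w 0.0558 t 62.5
[484.  22.] 457 xy [700.9 160.8] size [ 8.9 25.3] ang 16.3 depthz 0.0068
[252. 203.] 1258 xy [563.9  28.3] size [12.8 56.2] ang 5.0 depthz 0.1021
```

Call:
play_rows([
  [-0.003,0.004,-0.1,0],
  [0,0,-0.1,0],
  [0,0,-0.09,0],
  [0,0,-0.037,0],
  [0,0,0,0],
  [0,0,0,0],
])

```text
time: 63.1
tcp_pos: [0.5649, 0.0275, 0.1518]
tcp_rot: [0.001, 0.679, 0.734, 0.0]
ft_force: [0.4, -0.5, -0.1]
width: 0.0552
grasp_force: 0.0
```

Call:
play_rows([
  [0,0,0,0],
  [0,0,0,0],
  [0,0,0,0],
  [0,0,0,0],
  [0,0,0,0],
  [0,0,0,0],
  [0,0,0,0],
  [0,0,0,0],
], grip=-1, force=35)

```text
time: 63.9
tcp_pos: [0.563, 0.028, 0.1517]
tcp_rot: [-0.001, 0.678, 0.735, -0.001]
ft_force: [-5.2, -1.9, 5.7]
width: 0.0126
grasp_force: 34.2
```

```bash
python3 -c "
import numpy as np
f=np.radians(np.linspace(-46,46.5,19)); U=.25*np.sin(f);W=.25*np.cos(f)
P=np.round(np.c_[U*.9963,U*.085,W],3);D=np.diff(P,axis=0).round(3)
print([list(map(float,r))+[0] for r in D])
"
```

```text
[[0.016, 0.001, 0.015, 0], [0.018, 0.002, 0.014, 0], [0.018, 0.001, 0.012, 0], [0.02, 0.002, 0.011, 0], [0.021, 0.002, 0.008, 0], [0.021, 0.001, 0.007, 0], [0.022, 0.002, 0.005, 0], [0.022, 0.002, 0.003, 0], [0.022, 0.002, 0.001, 0], [0.022, 0.002, -0.001, 0], [0.023, 0.002, -0.003, 0], [0.021, 0.002, -0.005, 0], [0.021, 0.002, -0.007, 0], [0.021, 0.001, -0.009, 0], [0.02, 0.002, -0.011, 0], [0.018, 0.002, -0.012, 0], [0.018, 0.001, -0.014, 0], [0.016, 0.001, -0.016, 0]]
```

Call:
play_rows([
  [0.016,0.001,0.015,0],
  [0.018,0.002,0.014,0],
  [0.018,0.001,0.012,0],
  [0.02,0.002,0.011,0],
  [0.021,0.002,0.008,0],
  [0.021,0.001,0.007,0],
  [0.022,0.002,0.005,0],
  [0.022,0.002,0.003,0],
  [0.022,0.002,0.001,0],
])

```text
time: 64.8
tcp_pos: [0.6159, 0.0327, 0.1748]
tcp_rot: [-0.002, 0.678, 0.735, -0.002]
ft_force: [-10.3, -2.3, 10.2]
width: 0.0126
grasp_force: 36.8
```

Call:
play_rows([
  [0.022,0.002,-0.001,0],
  [0.023,0.002,-0.003,0],
  [0.021,0.002,-0.005,0],
  [0.021,0.002,-0.007,0],
  [0.021,0.001,-0.009,0],
  [0.02,0.002,-0.011,0],
  [0.018,0.002,-0.012,0],
  [0.018,0.001,-0.014,0],
  [0.014,0.001,-0.013,0],
  [0,0,0,0],
])

```text
time: 65.8
tcp_pos: [0.671, 0.0376, 0.1514]
tcp_rot: [-0.001, 0.678, 0.735, -0.001]
ft_force: [-2.1, 0.4, 2.2]
width: 0.013
grasp_force: 37.2
```

Call:
play_rows([
  [0.008,0,-0.008,0],
  [0,0,0,0],
  [0,0,0,0],
])

```text
time: 66.1
tcp_pos: [0.6713, 0.0376, 0.1512]
tcp_rot: [-0.002, 0.678, 0.735, -0.002]
ft_force: [-15.2, 0.6, 17.2]
width: 0.0125
grasp_force: 38.8
```

Call:
play_rows([
  [-0.006,0,0.006,0],
  [0,0,0,0],
  [0,0,0,0],
])

```text
time: 66.4
tcp_pos: [0.671, 0.0376, 0.1513]
tcp_rot: [-0.001, 0.678, 0.735, -0.001]
ft_force: [-8.0, 0.7, 7.7]
width: 0.0125
grasp_force: 37.8
```

Call:
play_rows([
  [0,0,0,0],
  [0,0,0,0],
  [0,0,0,0],
  [0,0,0,0],
  [0,0,0.05,0],
  [0,0,0.1,0],
  [0,0,0.12,0],
  [0,0,0.12,0],
  [0,0,0,0],
], grip=0.3)

```text
time: 67.3
tcp_pos: [0.6749, 0.037, 0.2758]
tcp_rot: [0.005, 0.678, 0.735, 0.004]
ft_force: [1.2, -0.5, 0.1]
width: 0.0556
grasp_force: 0.0
```

Call:
play_rows([
  [-0.1,0.02,0,0],
  [-0.1,0.02,0,0],
  [-0.1,0.02,0,0],
  [-0.1,0.02,0,0],
  [-0.1,0.02,0,0],
  [-0.1,0.02,0,0],
  [0,0,0,0],
  [0,0,0,0],
])

```text
time: 68.1
tcp_pos: [0.4923, 0.0733, 0.2686]
tcp_rot: [0.001, 0.678, 0.735, 0.001]
ft_force: [1.1, 0.3, 0.8]
width: 0.0555
grasp_force: 0.0
```

```bash
python3 -c "
from h import *
tiles('w20',.105)
p,_=shot('top','t5'); shot('side','s5')
h=cv2.cvtColor(p,cv2.COLOR_BGR2HSV)
b=((h[...,0]>98)&(h[...,0]<115)&(h[...,1]>110)).astype('uint8'); b[:160]=0;b[240:]=0;b[:,:315]=0;b[:,390:]=0
k=np.argwhere(cv2.morphologyEx(b,2,np.ones((3,3))))[:,::-1]; hu=cv2.convexHull(k.astype(np.float32))
w=np.array([world('top','t5',*q[0],.016)[:2]*1000 for q in hu],np.float32); print('pan',cv2.minEnclosingCircle(w))
cv2.imwrite('pics/t5c.png',cv2.resize(p[130:260,110:440],(792,312),interpolation=2))
P=np.array([world('top','t5',u,v) for v in range(178,186) for u in range(150,213,3)])
A=np.c_[P[:,:2],np.ones(len(P))]; c=np.linalg.lstsq(A,P[:,2],rcond=None)[0]; print('leaf plane',c[:2],np.median(P[:,2]))
"
```

```text
tcp [0.4931 0.0731 0.2685] yang 4.6 w 0.0552 t 68.15
[454. 252.] 1181 xy [667.4  37.2] size [17.  58.4] ang 4.9 depthz 0.1039
pan ((579.9110107421875, -387.1205139160156), 87.7116470336914)
leaf plane [-3.63251978 -0.55377829] 0.08105
```

View pics/t5c.png

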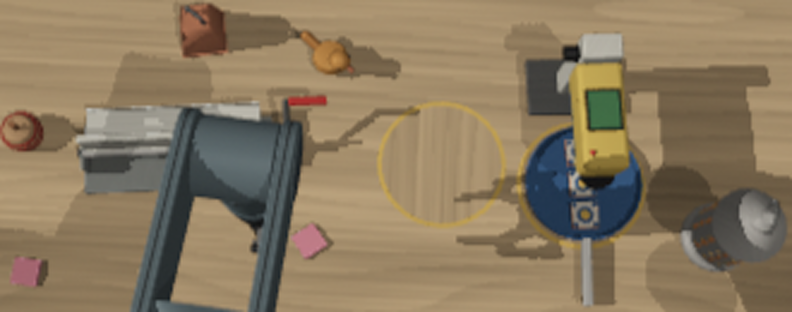

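Everything is in place: the pan is concentric in the analyser ring around (585,182) with the tiles glaze-up, the crank is at its home pose at (305,101), and the four ornaments look undisturbed. Hand in.

```bash
python3 -c "
from rig import ctrl
print(ctrl.hand_in())"
```

```text
the job is handed in; nothing more can be done
None
```

I handed the job in at about 68 s. All three tiles are glaze-up in the pan, the pan is in the analyser ring and the tray is at its home stop; the hand-in call gave no verdict.

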